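Lock the neck-carving cradle with its pin

TASK

Lock the neck blank in its carving cradle: take the yellow-headed lock pin from its stand and set it in the guide hole on top of the headstock, swing the red-knobbed lever slowly away from the robot until you feel the pin drop into the shaft's hidden cross-hole, then ease the lever back to the middle of its play and press the pin fully home. Be gentle: do not force the lever against the caught pin or ram the pin down, and leave the things lying around alone.

Things in the scene. Friction and masses are not known exactly. Their poses are not given: they have to be found in the camera images.
- pin_head (a point): Centre of the lock pin's head, the part to grasp: an upright yellow cylinder 24 mm in diameter and 28 mm tall. Below it is a steel shank 10 mm in diameter and 85 mm long with a 1.5 mm chamfer at its end. The pin is loose, about 90 g, and starts upright in the stand. z axis: from tip to head.
- pin_tip (a point): Centre of the flat lower end of the lock pin's shank, 99 mm below the head's centre.
- stand_mouth (a point): Centre of the mouth of the hole in the dark wooden pin stand (60 x 60 x 52 mm, fixed); the hole is 12 mm wide and 42 mm deep, and the pin starts in it with its tip on the hole's floor.
- cradle: Carving cradle, fixed: brown base board, green headstock (70 x 50 mm, 105 mm tall) and tailstock, neck blank between them. Origin at bench level under the headstock's centre. Axes: z up, y along the horizontal shaft (lever on the -y side, blank and tailstock on the +y side), x across it, pointing away from the robot.
- guide_mouth (a point): Centre of the mouth (brass ring) of the vertical guide hole in the headstock's top; axes as the cradle's. The hole is 11.6 mm wide with a 2 mm chamfer, through a 26 mm wall; 27 mm under the mouth is the shaft's top. When fully home the pin's head sits on the headstock, tip 85 mm below the mouth.
- shaft_top (a point): Fixed point at the top of the 36 mm thick shaft, 27 mm below guide_mouth: over solid shaft the pin's tip rests here. Where the 12 mm cross-hole lines up, the pin falls 4 mm more by its own weight on to a stiff dust plug; the shaft is caught with 0.3 to 0.45 rad of play between hard stops. With the lever mid-play the pin then presses home with 6 to 16 N; off the middle it jams.
- lever_pivot (a point): Fixed point on the shaft's axis in the plane in which the lever swings; 105 mm to the -y side of guide_mouth and 45 mm lower (60 mm above the bench). Axes as guide_mouth.
- lever_knob (a point): Centre of the lever's red grip, a freely revolving cylinder 24 mm in diameter and 30 mm long, parallel to the shaft, on a 10 mm rod, 70 mm from lever_pivot. Its z axis points from the pivot to the grip.
- lever: Turning part: lever, shaft, neck blank. Origin on the shaft axis under guide_mouth, z along the lever. Lean: 0 upright, positive to the cradle's +x, stops at -1.15 and 1.15 rad; it starts at -0.85 to -0.6 (towards the robot) and stays where left. Friction: 2 to 5 N at the grip. The cross-hole's angle to the lever is hidden and varies: it lines up somewhere between lean -0.3 and 0.45.
- varnish_jar: Bystander: amber glass jar, 60 mm wide, 85 mm tall; origin at the centre of its base.
- parts_box: Bystander: open wooden box 110 x 130 x 60 mm; origin at the centre of its base.
- sanding_block: Bystander: cork sanding block 50 x 90 x 32 mm; origin at the centre of its base.
- steel_rule: Bystander: steel rule 30 x 260 x 5 mm lying flat; origin at the centre of its underside.

How it is judged:
By the outcome, as a careful person would: the job done as asked, in the order asked, and still so for the second after the job is handed in, with the robot touching nothing.
It also fails if it takes over 70 s, if anything falls off the work surface, if the arm or the gripper's body presses on something with over 40 N, if the wrist force passes 120 N, or if a joint passes its speed limit or range.

ROBOT

A 6-joint arm with a two-finger parallel gripper is mounted at the origin on the work surface. World frame = base frame: x ahead of the robot, y to its left, z up, the work surface at z = 0. Lengths are in m, angles in rad, forces in N, time in s.
With the tool pointing down it reaches from about 0.375 to 0.9 m from the base axis. Payload 3.1 kg.
Tool frame: the origin (TCP) lies midway between the tips of the shut fingers; the grasp point (between the pads) lies 19 mm behind it (manip.hold_point_z is the distance from the TCP to the grasp point, in m); z points along the fingers, y is the direction in which the jaws open and shut (so a half turn about z gives the same grasp; the last joint's range is limited). The gripper opens to 85 mm and grips with 20 to 120 N. Pads are 22 mm wide; open, the fingers measure 114 mm over their backs; the gripper's body (76 mm by 85 mm) begins 54 mm behind the grasp point. The pads swing forward as they close: fully open they stand 13 mm farther back than shut.
Start: joints at [-1.417, 0.527, 1.433, -0, 1.181, -0.178], TCP at [0.204, -0.591, 0.231] pointing down, gripper open.
Joint ranges: [-3.08, 3.08], [-0.75, 2.2], [0.22, 2.44], [-1.43, 4.57], [0, 2.65], [-2.85, 2.85]. Speed limits (rad/s): [2.79, 2.79, 3.14, 3.14, 3.14, 3.14].

INTERFACE

Orientations are given as a unit quaternion [x, y, z, w].
In Python, from station import manip gives the robot as it stands.
- The arm moves only by the tool drive_tool, never from a script. Its argument "motion" is one flat list of numbers, 7 for each row, row after row: the shift along the tool's x, y, z in mm, then the turn, a rotation vector about the tool's x, y, z in degrees, then the finger opening in mm, from 0 to 85.4. A call has 1 to 8 rows; each row is the pose to reach, as a shift and turn from the pose measured when the call began, along the tool's axes at that moment; what a row does not reach only later rows make up. A row lasts 1/8 s, in which the tool goes at most 62.5 mm and 10.7 degrees, less where a joint would pass 70% of its speed; a pose out of reach is approached as far as the arm can. A call with a gripper value outside its range is refused whole. The fingers move at their own pace and stop on an object; "force" is the grip in N (left out, the last holds). Time passes only in rows, so rows that repeat a pose let the fingers close. It gives the time, the measured TCP pose, the force and the opening at its end, in the units of the state.
- manip.sense(): the state, without advancing time (a new reading comes with each control period).
- manip.snapshot(name): name is "side" or "top"; returns a dict with "color" (480x640x3 uint8, red, green, blue), "fx", "fy", "cx", "cy" (pixels), "k1" (the pictures are not rectified: a ray, as slopes to the right and down, at radius r is drawn at 1 + k1 r^2 times it, then the intrinsics apply), "view" (4x4, takes a point from world to camera coordinates). Camera axes: x right, y up, looking along -z (the intrinsics and any distortion apply to the point x, -y, -z); pixel columns grow to the right and rows downward; lengths in m; the calibration is good to about 2 mm. A picture is of the moment at which its call begins. There is no depth.
- manip.sign_off(): hands the job in, once; it reports no verdict.
The state is a dict: "t": time; "q": joint angles; "qd": joint speeds; "tau": joint torques, N m; "tcp_pos": TCP position; "tool_rot": TCP orientation; "force": force on the tool from outside, world axes, zero at the start; "ft_torque": the same for the moment, N m; "finger_gap": opening from 0.0 (shut) to 1.0 (fully open).
Only numpy, scipy, OpenCV 4.12 (cv2) and the standard library are available. Lean on these libraries where they do the work, as an engineer would, in place of code of your own. Each camera call takes 0.05 s, during which the arm holds its last target.

## Working session

There is one attempt and no reset: what is moved stays moved. The work goes in short steps, Python scripts to look and compute and a tool call to move; the robot and the scene stay as the last step left them, time stands still between calls to the robot, and variables do not carry over. Pictures are saved under pics/ and viewed, and the job is handed in when it is done.

Besides the shell and the picture viewer there is one more tool, called after "Call:" as a command line: name --argument value ..., lists and objects as JSON in quotes. drive_tool: Moves the arm, as the interface text tells. Its arguments: {"type":"object","properties":{"motion":{"type":"array","items":{"type":"number"}},"force":{"type":"number"}},"required":["motion"]}

```bash
ls; mkdir -p pics; python3 - <<'E'
from station import manip
import cv2,numpy as np
for n in("side","top"):
    s=manip.snapshot(n); cv2.imwrite(f"pics/{n}0.png",s["color"][:,:,::-1])
    print(n,s["fx"],s["fy"],s["cx"],s["cy"],s["k1"]);print(np.round(s["view"],4).tolist())
st=manip.sense();print(st,manip.hold_point_z)
E
```

```text
pics
side 622.1077513155525 622.1077513155525 319.9906203385647 244.77868245591227 -0.13509236567701652
[[-0.9273, -0.3739, -0.0193, 0.5157], [0.2408, -0.6349, 0.7341, -0.1408], [-0.2867, 0.6761, 0.6788, -1.6329], [0.0, 0.0, 0.0, 1.0]]
top 517.8353438499263 517.8353438499263 320.1926677095285 235.37813180140606 0.029653269906711924
[[0.027, -0.9996, -0.0022, 0.0656], [0.9913, 0.0265, 0.129, -0.5265], [-0.1289, -0.0056, 0.9916, -1.0989], [0.0, 0.0, 0.0, 1.0]]
{'t': 0.1, 'q': array([-1.41748912e+00,  5.28352840e-01,  1.43377469e+00, -1.62029842e-05,
        1.18144349e+00, -1.78501479e-01]), 'qd': array([ 0.00072165, -0.00090509, -0.00401511, -0.00085188, -0.00022689,
       -0.00085366]), 'tau': array([-3.42515777e-04, -4.43304563e+01, -1.78586751e+01, -2.67773839e-04,
        3.90495712e-03,  7.12600155e-06]), 'tcp_pos': array([ 0.20351699, -0.59024309,  0.23044384]), 'tool_rot': array([ 9.86268420e-01,  1.65147286e-01,  4.96907038e-06, -9.89200816e-04]), 'force': array([0.51667075, 0.06369698, 0.34255544]), 'ft_torque': array([ 0.00626252, -0.01391688, -0.01157878]), 'finger_gap': 1.0009956341720523} 0.0187
```

View pics/side0.png

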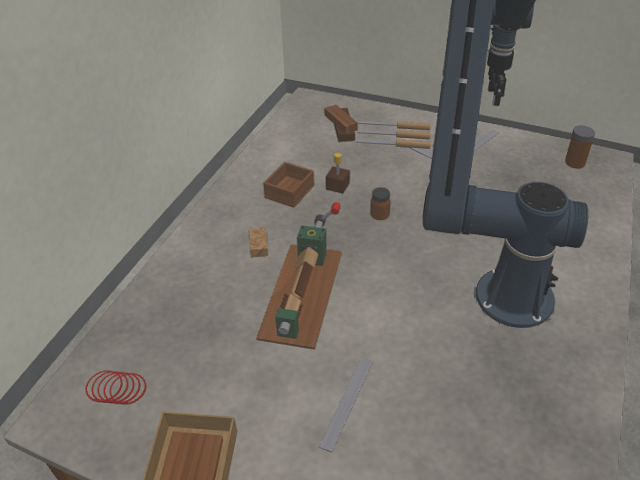

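View pics/top0.png

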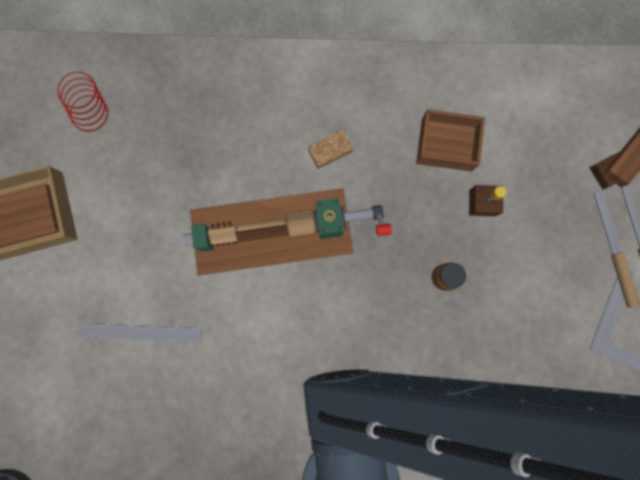

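The side view shows the pin head at about (338,157), the guide ring at about (312,233) and the knob at about (336,208). In the top view they're at about (500,193), (329,218) and (384,230). I'll zoom in for more accurate pixel positions.

```bash
python3 - <<'E'
import cv2,numpy as np
a=cv2.imread("pics/side0.png");b=cv2.imread("pics/top0.png")
cv2.imwrite("pics/side0z.png",cv2.resize(a[140:280,260:410],None,fx=5,fy=4.2857,interpolation=cv2.INTER_CUBIC)[:600])
cv2.imwrite("pics/top0z.png",cv2.resize(b[170:270,300:420],None,fx=6,fy=6,interpolation=cv2.INTER_CUBIC))
def blob(im,f,n):
    h=cv2.cvtColor(im,cv2.COLOR_BGR2HSV).astype(int);m=f(h).astype(np.uint8)
    k,l,s,c=cv2.connectedComponentsWithStats(m)
    for i in range(1,k):
        if s[i,4]>15: print(n,s[i],c[i])
for n,im in(("side",a),("top",b)):
    blob(im,lambda h:(h[:,:,0]>20)&(h[:,:,0]<32)&(h[:,:,1]>170)&(h[:,:,2]>90),n+" yel")
    blob(im,lambda h:((h[:,:,0]<5)|(h[:,:,0]>175))&(h[:,:,1]>190)&(h[:,:,2]>90),n+" red")
E
```

```text
top red [379 226   9   7  23] [382.7826087  228.52173913]
```

View pics/side0z.png

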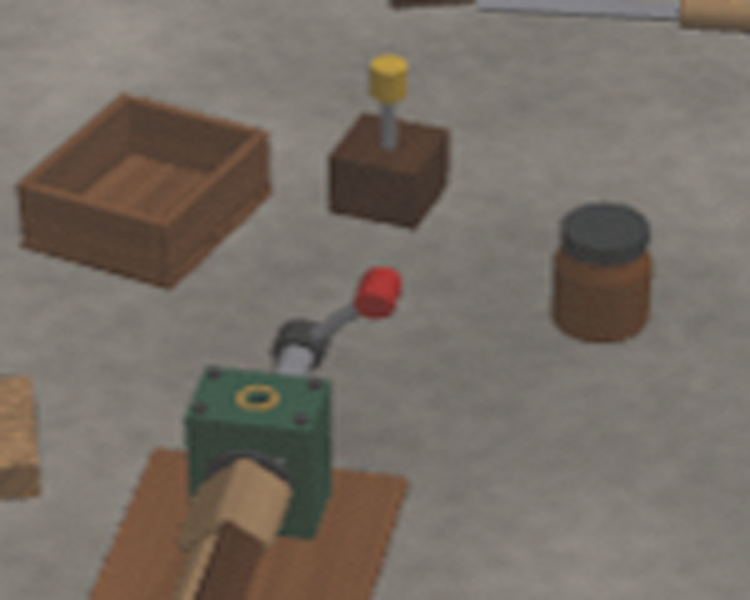

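View pics/top0z.png

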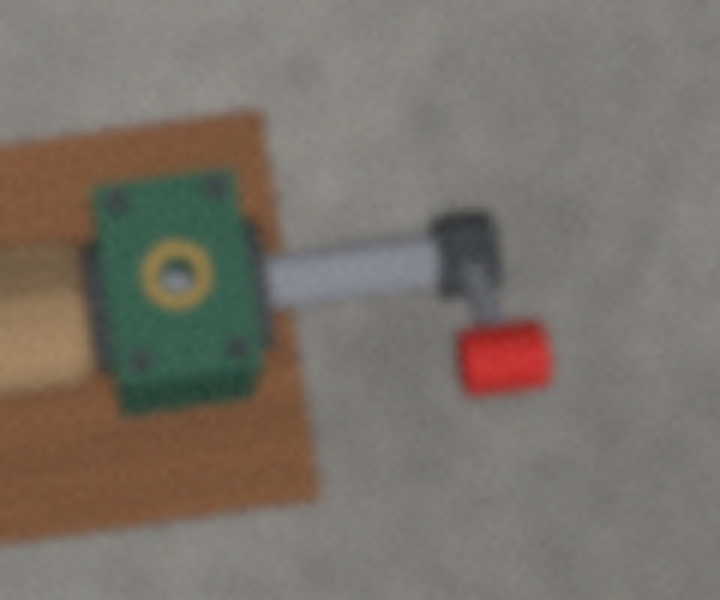

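```bash
cat > h.py <<'E'
import cv2,numpy as np
from scipy.optimize import least_squares
from scipy.spatial.transform import Rotation as R
from station import manip
K={}
def cal(n,s=None):
    if n not in K:
        s=s or manip.snapshot(n); K[n]={k:np.array(s[k]) for k in("fx","fy","cx","cy","k1","view")}
    return K[n]
import os,pickle
if os.path.exists("cal.pkl"): K=pickle.load(open("cal.pkl","rb"))
else:
    cal("side");cal("top");pickle.dump(K,open("cal.pkl","wb"))
def proj(n,p):
    c=K[n];P=np.atleast_2d(p)@c["view"][:3,:3].T+c["view"][:3,3]
    x=P[:,0]/-P[:,2];y=-P[:,1]/-P[:,2];f=1+c["k1"]*(x*x+y*y)
    return np.c_[c["fx"]*x*f+c["cx"],c["fy"]*y*f+c["cy"]]
def tri(ps,pt,z=None):
    # joint fit; optional known z
    def f(v):
        e=np.r_[proj("side",v)[0]-ps,proj("top",v)[0]-pt]
        return e if z is None else np.r_[e,(v[2]-z)*5e3]
    r=least_squares(f,[.5,0,.1],x_scale=.1);return r.x,r.fun
def inv(n,px,z):
    return least_squares(lambda v:proj(n,[v[0],v[1],z])[0]-px,[.5,0]).x
E
python3 - <<'E'
from h import *
a=cv2.imread("pics/side0.png");b=cv2.imread("pics/top0.png")
cv2.imwrite("pics/top0p.png",cv2.resize(b[170:230,450:530],None,fx=8,fy=8,interpolation=cv2.INTER_CUBIC))
for n,im in(("side",a),("top",b)):
    f=im.astype(int);B,G,Rr=f[...,0],f[...,1],f[...,2]
    for nm,m in(("yel",(Rr>110)&(G>0.6*Rr)&(B<0.45*G)),("red",(Rr>110)&(G<0.4*Rr)&(B<0.4*Rr))):
        k,l,s,c=cv2.connectedComponentsWithStats(m.astype(np.uint8))
        for i in range(1,k):
            if s[i,4]>8: print(n,nm,s[i],c[i])
for nm,ps,pt,z in(("ring",(311,232.5),(329.1,215.2),.105),("knob",(335.4,207.7),(383.75,229.2),None)):
    print(nm,tri(ps,pt),inv("side",ps,z or .1),inv("top",pt,z or .1))
E
```

```text
side red [332 203   8   7  42] [335.78571429 206.        ]
side red [113 372   8   3  12] [116.5        372.83333333]
side red [118 382   4  10  10] [120.  386.5]
side red [119 388   8  10  10] [123.  392.5]
side red [133 390  12  12  15] [139.26666667 396.13333333]
side red [ 87 393  18   8  30] [ 95.8 398.1]
top yel [494 187  11  12  95] [498.63157895 192.12631579]
top red [95 89  8 14 23] [98.34782609 94.82608696]
top red [377 224  14  11 129] [383.41860465 229.24806202]
ring (array([0.55642634, 0.06195411, 0.10833057]), array([-0.46303824, -0.08111101,  0.08804724,  0.34690811])) [0.55666035 0.05838947] [0.55771031 0.06211717]
knob (array([ 0.52897578, -0.04948445,  0.11708446]), array([-0.5802238 , -0.07733448,  0.10618927,  0.41098635])) [ 0.53481202 -0.06918083] [ 0.53229599 -0.05127306]
```

View pics/top0p.png

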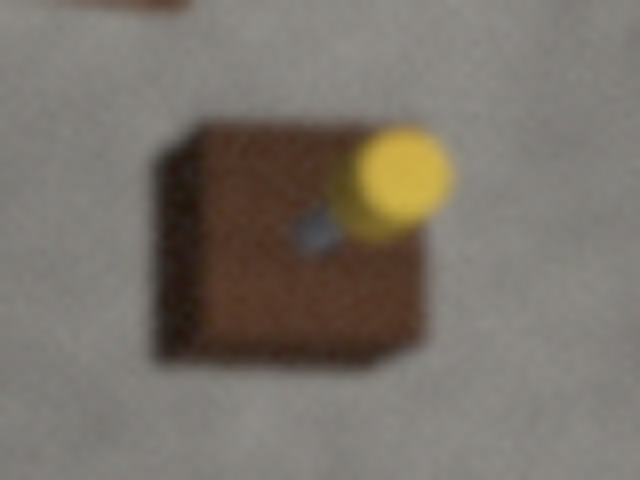

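```bash
python3 - <<'E'
from h import *
print("pin",tri((337.4,154.6),(500.05,191.3)),tri((337.4,154.6),(500.05,191.3),.123)[0],inv("side",(337.4,154.6),.123),inv("top",(500.05,191.3),.123),inv("top",(488.6,198.6),.052))
print("ring",tri((311,232.5),(329.1,215.2),.105)[0])
# headstock top corners from top view
for c in((93,188),(233,170),(118,378),(260,360)):
    print(inv("top",(300+(c[0]+.5)/6-.5,170+(c[1]+.5)/6-.5),.105))
# boss / lever axis, tailstock
s=manip.sense();print(R.from_quat(s["tool_rot"]).as_matrix().round(3).tolist())
E
```

```text
pin (array([ 0.61123319, -0.28192105,  0.12670641]), array([-0.57599181, -0.08363889,  0.09495693,  0.36941358])) [ 0.61216109 -0.28367576  0.12300496] [ 0.61132273 -0.28715973] [ 0.61282933 -0.2830194 ] [ 0.61217924 -0.28262501]
ring [0.55711471 0.06119327 0.10500726]
[0.58686212 0.091831  ]
[0.59445012 0.04374748]
[0.52104006 0.08142184]
[0.52854733 0.03302561]
[[0.945, 0.326, -0.0], [0.326, -0.945, 0.001], [0.0, -0.001, -1.0]]
```

```bash
cat >> h.py <<'E'
YAW=np.radians(9.0)
def goal(p,Rm=None):
    """print shift (mm) and turn (deg) in tool axes to reach TCP world p, rotation Rm"""
    s=manip.sense();R0=R.from_quat(s["tool_rot"])
    d=R0.inv().apply(np.array(p)-s["tcp_pos"])*1e3
    t=np.zeros(3) if Rm is None else (R0.inv()*Rm).as_rotvec(degrees=True)
    print("t%.2f"%s["t"],"shift",d.round(1),"turn",t.round(1),"F",s["force"].round(1),"gap",round(float(s["finger_gap"]),3))
    return d,t
def rot(yaxis_angle,lean=0.):
    """tool z down tilted: tool z = -(sin lean*xc+cos lean*z); tool y = in-plane jaw axis at angle for lean=0"""
    yc=np.array([np.cos(yaxis_angle),np.sin(yaxis_angle),0.])
    z=np.array([0,0,-1.])
    return R.from_matrix(np.c_[np.cross(yc,z),yc,z])
E
python3 - <<'E'
from h import *
goal([.6122,-.2843,.17],rot(np.arctan2(-.945,.326)))
E
```

```text
t0.20 shift [ 486.1 -156.2   61. ] turn [-0.1 -0.  -0. ] F [ 1.   0.5 -0.1] gap 1.0
```

Call:
drive_tool --motion '[60, -20, 8, 0, 0, 0, 85, 120, -39, 15, 0, 0, 0, 85, 180, -58, 22, 0, 0, 0, 85, 240, -78, 30, 0, 0, 0, 85, 300, -97, 38, 0, 0, 0, 85, 360, -116, 45, 0, 0, 0, 85, 420, -135, 53, 0, 0, 0, 60, 486, -156, 61, 0, 0, 0, 50]'

```text
t: 1.2
tcp_pos: [0.6022, -0.2917, 0.1712]
tool_rot: [0.986, 0.165, -0.0, -0.001]
force: [0.3, -0.9, -0.6]
finger_gap: 0.602
```

Call:
drive_tool --motion '[0, 0, 0, 0, 0, 0, 50, 0, 0, 0, 0, 0, 0, 50]'

```text
t: 1.45
tcp_pos: [0.6018, -0.2914, 0.1707]
tool_rot: [0.986, 0.166, -0.001, -0.001]
force: [0.6, -0.4, 1.3]
finger_gap: 0.588
```

```bash
python3 - <<'E'
from h import *
d=goal([.6122,-.2843,.09])
p=manip.sense();print(p["tcp_pos"],p["q"])
for n in("side","top"):
    c=manip.snapshot(n)["color"][:,:,::-1]; u,v=proj(n,[.612,-.284,.14])[0].astype(int)
    c=c[max(v-60,0):v+60,u-75:u+75];cv2.imwrite(f"pics/{n}1.png",cv2.resize(c,None,fx=5,fy=5,interpolation=cv2.INTER_CUBIC)); print(u-75,max(v-60,0),proj(n,p["tcp_pos"]))
E
```

```text
t1.45 shift [12.2 -3.2 80.7] turn [0. 0. 0.] F [ 0.6 -0.4  1.3] gap 0.588
[ 0.60180257 -0.29140751  0.17072154] [-6.17779513e-01  6.53421959e-01  1.36915441e+00  1.28490541e-04
  1.12130115e+00  6.19991298e-01]
261 90 [[340.8003146  141.50529703]]
428 129 [[513.00500108 191.72203581]]
```

View pics/side1.png

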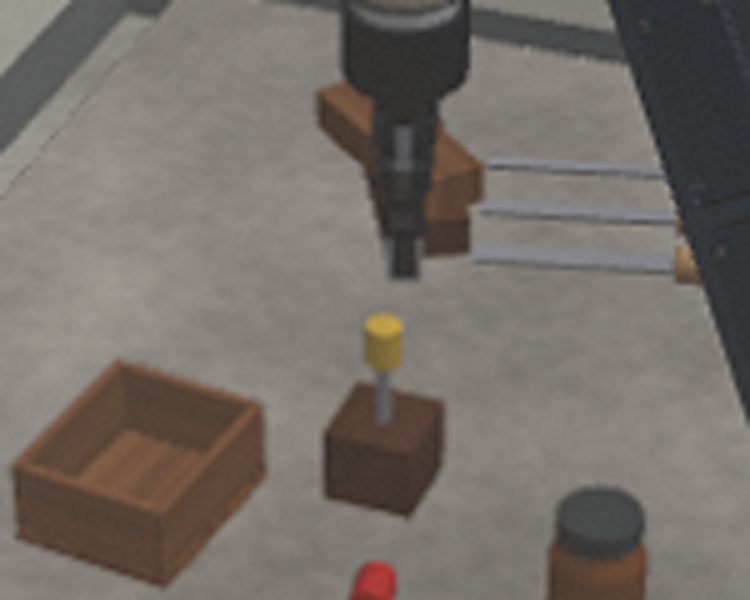

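View pics/top1.png

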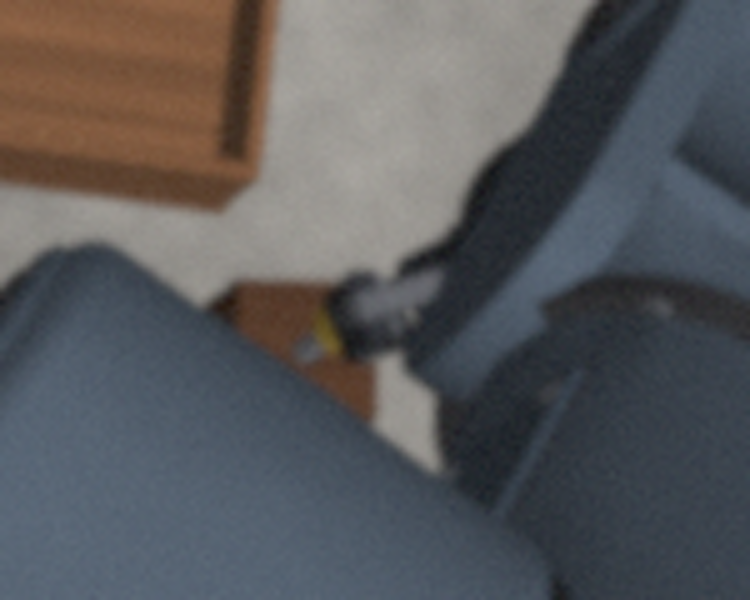

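Call:
drive_tool --motion '[12, -3, 0, 0, 0, 0, 50, 12, -3, 10, 0, 0, 0, 50, 12, -3, 30, 0, 0, 0, 50, 12, -3, 50, 0, 0, 0, 50, 12, -3, 70, 0, 0, 0, 50, 12, -3, 80, 0, 0, 0, 50, 12, -3, 80, 0, 0, 0, 50]'

```text
t: 2.42
tcp_pos: [0.6108, -0.2856, 0.09]
tool_rot: [0.986, 0.164, -0.001, -0.001]
force: [-0.9, -0.2, 0.9]
finger_gap: 0.585
```

```bash
python3 - <<'E'
from h import *
d=goal([.6122,-.2843,.09])
p=manip.sense();print(p["tcp_pos"])
for n in("side",):
    c=manip.snapshot(n)["color"][:,:,::-1]; u,v=proj(n,[.612,-.284,.14])[0].astype(int)
    c=c[max(v-60,0):v+60,u-75:u+75];cv2.imwrite(f"pics/{n}2.png",cv2.resize(c,None,fx=5,fy=5,interpolation=cv2.INTER_CUBIC)); print(u-75,max(v-60,0),proj(n,p["tcp_pos"]))
E
```

```text
t2.42 shift [ 1.7 -0.8 -0. ] turn [0. 0. 0.] F [-0.9 -0.2  0.9] gap 0.585
[ 0.61081563 -0.28564056  0.08997851]
261 90 [[337.3909694 163.6404256]]
```

View pics/side2.png

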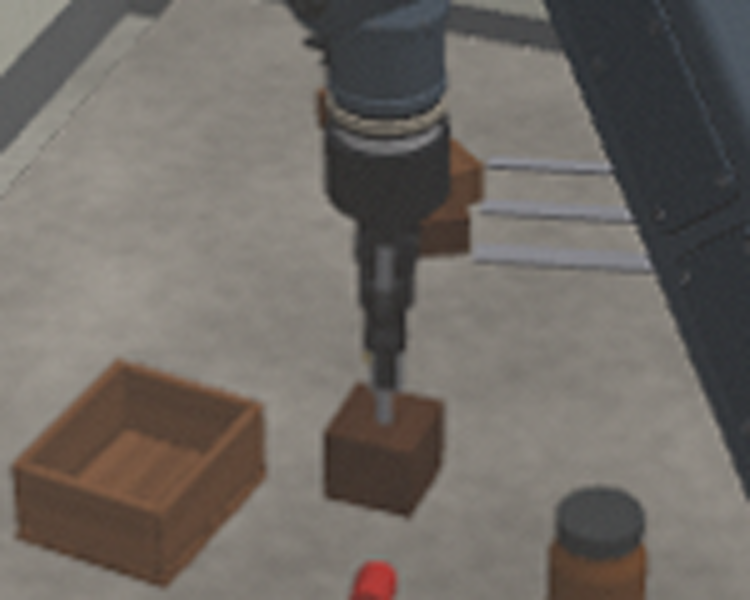

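The near finger is at about (386,370) in the crop and the shank at about (384,405), so they're well aligned. I'll close now.

Call:
drive_tool --motion '[1.5, -0.5, 0, 0, 0, 0, 40, 1.5, -0.5, 0, 0, 0, 0, 30, 1.5, -0.5, 0, 0, 0, 0, 22, 1.5, -0.5, 0, 0, 0, 0, 18, 1.5, -0.5, 0, 0, 0, 0, 18, 1.5, -0.5, 0, 0, 0, 0, 18, 1.5, -0.5, 0, 0, 0, 0, 18]' --force 40

```text
t: 3.35
tcp_pos: [0.6132, -0.2853, 0.0918]
tool_rot: [0.986, 0.164, 0.0, -0.0]
force: [-0.2, -0.9, 5.2]
finger_gap: 0.268
```

Call:
drive_tool --motion '[0, 0, -5, 0, 0, 0, 18, 0, 0, -20, 0, 0, 0, 18, 0, 0, -40, 0, 0, 0, 18, 0, 0, -65, 0, 0, 0, 18, 0, 0, -90, 0, 0, 0, 18, 0, 0, -115, 0, 0, 0, 18, 0, 0, -125, 0, 0, 0, 18, 0, 0, -125, 0, 0, 0, 18]'

```text
t: 4.35
tcp_pos: [0.6134, -0.2855, 0.218]
tool_rot: [0.986, 0.164, 0.001, 0.0]
force: [0.0, 0.4, -1.0]
finger_gap: 0.269
```

```bash
python3 - <<'E'
from h import *
# jaw axis: keep yaw; go above guide with offset
d=goal([.557,.060,.222])
p=manip.sense();print(p["tcp_pos"],p["force"],p["q"])
for n in("side",):
    c=manip.snapshot(n)["color"][:,:,::-1]; u,v=proj(n,[.612,-.284,.2])[0].astype(int)
    c=c[max(v-60,0):v+60,u-75:u+75];cv2.imwrite(f"pics/{n}3.png",cv2.resize(c,None,fx=5,fy=5,interpolation=cv2.INTER_CUBIC)); print(u-75,max(v-60,0),proj(n,p["tcp_pos"]))
E
```

```text
t4.35 shift [  58.7 -345.1   -4.2] turn [0. 0. 0.] F [ 0.   0.4 -1. ] gap 0.269
[ 0.61337946 -0.28552038  0.21798761] [ 6.22770034e-04  4.39920308e-01 -9.89604571e-01] [-6.00642014e-01  6.11755713e-01  1.30715064e+00  4.24944983e-04
  1.22128949e+00  6.39673561e-01]
261 73 [[336.52357156 128.51237121]]
```

View pics/side3.png

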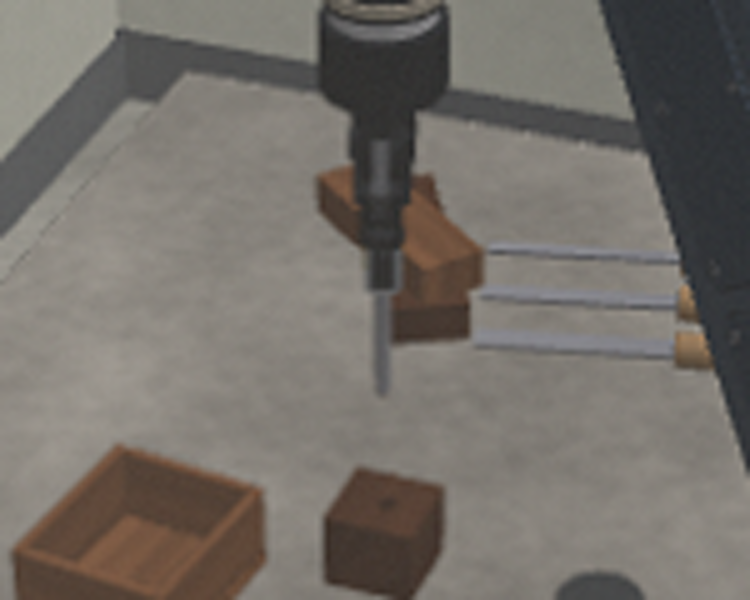

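Call:
drive_tool --motion '[9, -52, 0, 0, 0, 0, 18, 18, -104, 0, 0, 0, 0, 18, 27, -156, 0, 0, 0, 0, 18, 35, -208, 0, 0, 0, 0, 18, 44, -260, 0, 0, 0, 0, 18, 53, -310, 2, 0, 0, 0, 18, 60, -345, 4, 0, 0, 0, 18, 60, -345, 4, 0, 0, 0, 18]'

```text
t: 5.4
tcp_pos: [0.5558, 0.0632, 0.2117]
tool_rot: [0.986, 0.166, -0.002, -0.001]
force: [0.4, 0.5, -1.3]
finger_gap: 0.268
```

```bash
python3 - <<'E'
from h import *
d=goal([.5582,.0601,.20])
p=manip.sense();print(p["tcp_pos"],p["force"],p["q"])
for n in("side","top"):
    c=manip.snapshot(n)["color"][:,:,::-1]; u,v=proj(n,[.558,.06,.12])[0].astype(int)
    c=c[max(v-50,0):v+50,u-60:u+60];cv2.imwrite(f"pics/{n}4.png",cv2.resize(c,None,fx=6,fy=6,interpolation=cv2.INTER_CUBIC)); print(u-60,max(v-50,0),proj(n,p["tcp_pos"]),proj(n,p["tcp_pos"]-[0,0,.0818]),proj(n,[.5582,.0601,.105]))
E
```

```text
t5.40 shift [ 1.3  3.8 11.7] turn [0. 0. 0.] F [ 0.4  0.5 -1.3] gap 0.268
[0.5558076  0.06323189 0.21169763] [ 0.43368114  0.52705994 -1.29281049] [-8.70919152e-02  4.65358045e-01  1.61711360e+00  1.30100030e-03
  1.06358778e+00  1.14872032e+00]
250 178 [[309.3898526 202.8722618]] [[310.32875836 226.73487382]] [[310.23123996 232.75953284]]
270 163 [[329.33073889 206.55624051]] [[328.70706695 214.044047  ]] [[330.08463849 214.99122409]]
```

View pics/side4.png

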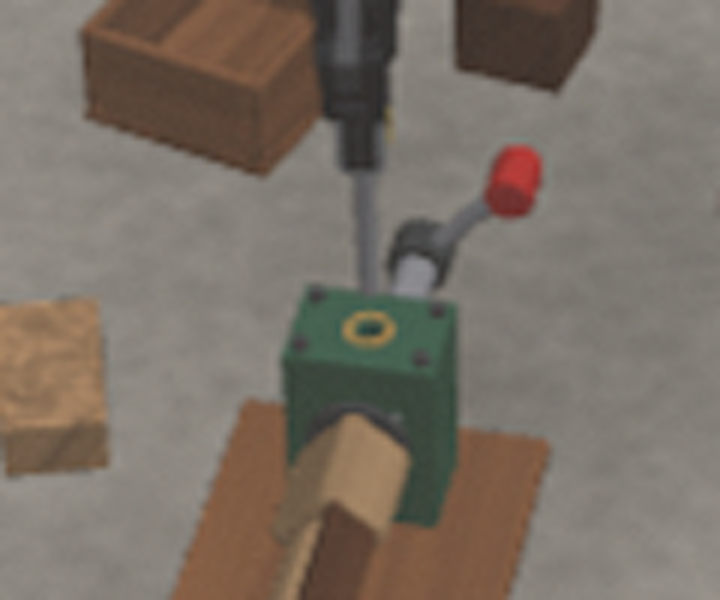

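View pics/top4.png

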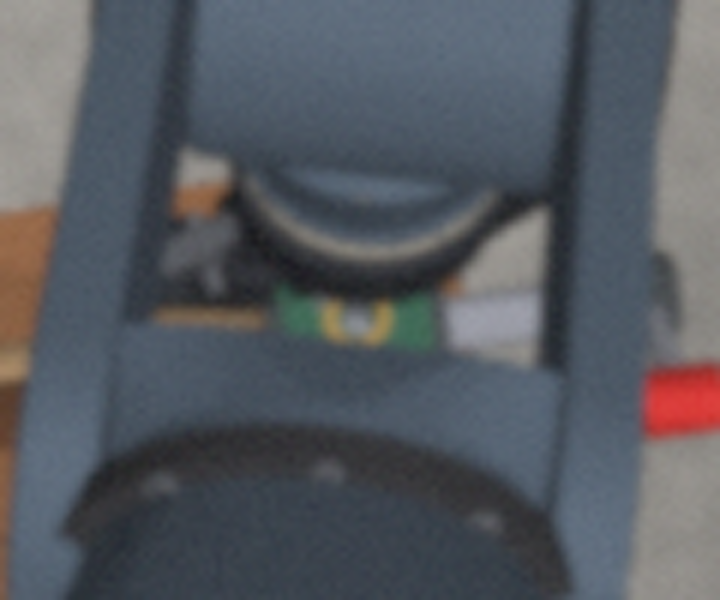

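Call:
drive_tool --motion '[1, 3, 5, 0, 0, 0, 18, 1, 3.5, 11, 0, 0, 0, 18, 1, 3.5, 11, 0, 0, 0, 18, 1, 3.5, 11, 0, 0, 0, 18]'

```text
t: 6.0
tcp_pos: [0.5594, 0.0573, 0.2011]
tool_rot: [0.986, 0.165, -0.001, -0.0]
force: [-1.1, -0.3, -1.0]
finger_gap: 0.269
```

```bash
cat >> h.py <<'E'
def grab(n,p,name,w=60,h=50,f=6):
    c=manip.snapshot(n)["color"][:,:,::-1].copy(); u,v=proj(n,p)[0].astype(int); x0,y0=max(u-w,0),max(v-h,0)
    cv2.imwrite("pics/%s.png"%name,cv2.resize(c[y0:v+h,x0:u+w],None,fx=f,fy=f,interpolation=cv2.INTER_CUBIC)); print(name,"origin",x0,y0)
    return c
E
python3 - <<'E'
from h import *
d=goal([.5582,.0601,.20])
p=manip.sense();print(p["tcp_pos"])
c=grab("side",[.558,.06,.13],"side5",30,30,12).astype(int)
print(proj("side",p["tcp_pos"]-[0,0,.0818]),proj("side",[.5582,.0601,.105]))
B,G,Rr=c[...,0],c[...,1],c[...,2]
m=(Rr-B>35)&(Rr-G<40)&(G-B>15);m[:225]=0;m[240:]=0;m[:,:300]=0;m[:,322:]=0
ys,xs=np.nonzero(m);print("brass",xs.min(),xs.max(),ys.min(),ys.max(),xs.mean(),ys.mean(),len(xs))
for r in range(206,240,2): print(r,c[r,302:321].sum(1)//3)
E
```

```text
t6.00 shift [-0.2 -3.1  1.1] turn [0. 0. 0.] F [-1.1 -0.3 -1. ] gap 0.269
[0.55938632 0.05725156 0.20109453]
side5 origin 280 195
[[310.07300899 228.0282739 ]] [[310.23123996 232.75953284]]
brass 307 315 230 235 311.07142857142856 232.57142857142858 28
206 [127 128 129 115  85  58  50  52  51  46  77 101 114 123 125 124 124 125
 124]
208 [123 123 124 124 113 103  93  84  89  94 101 112 121 126 125 127 125 123
 123]
210 [125 125 124 124 127 128 110  88  93 103 119 129 128 127 128 126 127 129
 130]
212 [126 127 128 125 127 126 109  89  93 101 116 125 126 127 129 128 129 127
 127]
214 [123 123 124 124 126 126 112  90  92 102 118 126 126 125 126 115 105 101
 100]
216 [126 123 121 119 121 121 114  95  92 102 112 120 125 111  83  66  68  73
  75]
218 [125 123 123 126 126 127 113  95  94 100 110 124 122  93  64  74  74  76
  75]
220 [125 123 123 123 123 124 113  93  92 100 114 127 101  57  60  72  94  89
  62]
222 [123 123 121 121 122 123 118 101  92 101 107 108  83  61  96 126 138 141
 140]
224 [128 126 125 125 128 128 121  99  92 102 109 121 106  95 121 136 139 137
 137]
226 [ 76  78  87  90  91  95  97  95  94 100 109 115 107 118 137 142 142 141
 135]
228 [70 77 82 84 82 81 82 83 92 99 90 82 81 82 82 83 88 89 89]
230 [ 80  82  81  81  84  79  90 115 121 114 118 117  97  81  81  84  83  81
  84]
232 [ 84  83  85  83  79 111 121  95  71  66  62  74 110 113  85  81  83  83
  82]
234 [ 83  82  81  82  79  96 113 110 105 103 109 115 111  95  80  83  85  82
  82]
236 [82 81 83 85 81 83 82 83 87 86 84 83 84 84 83 82 83 81 79]
238 [68 68 71 73 72 78 81 81 81 86 85 85 86 84 85 84 77 65 64]
```

View pics/side5.png

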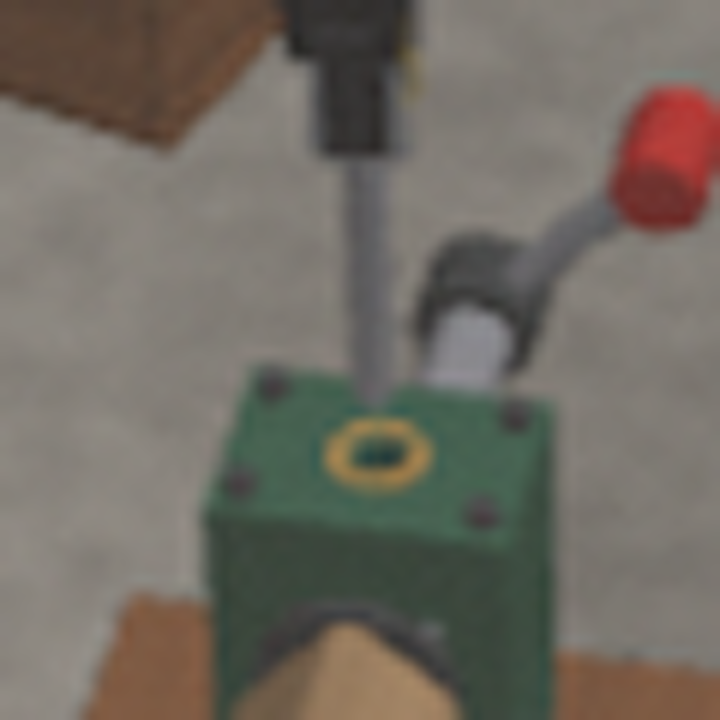

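```bash
python3 - <<'E'
from h import *
for b in((.0,0),(.2,0),(.2,.3),(.3,.5)):
    print(b,inv("side",(311.07-b[0],232.57-b[1]),.105))
c=manip.snapshot("side")["color"].astype(int)
for r in range(225,233): print(r,[tuple(c[r,k]) for k in range(308,314)])
E
```

```text
(0.0, 0) [0.55637384 0.05858557]
(0.2, 0) [0.55687999 0.05877695]
(0.2, 0.3) [0.55734904 0.05764903]
(0.3, 0.5) [0.55791533 0.05699218]
225 [(np.int64(127), np.int64(121), np.int64(115)), (np.int64(107), np.int64(103), np.int64(100)), (np.int64(93), np.int64(92), np.int64(92)), (np.int64(99), np.int64(98), np.int64(101)), (np.int64(112), np.int64(109), np.int64(109)), (np.int64(125), np.int64(120), np.int64(115))]
226 [(np.int64(93), np.int64(104), np.int64(93)), (np.int64(95), np.int64(97), np.int64(93)), (np.int64(93), np.int64(91), np.int64(94)), (np.int64(104), np.int64(101), np.int64(104)), (np.int64(112), np.int64(109), np.int64(110)), (np.int64(116), np.int64(115), np.int64(109))]
227 [(np.int64(68), np.int64(95), np.int64(78)), (np.int64(82), np.int64(91), np.int64(85)), (np.int64(95), np.int64(92), np.int64(95)), (np.int64(103), np.int64(99), np.int64(103)), (np.int64(96), np.int64(101), np.int64(98)), (np.int64(85), np.int64(102), np.int64(89))]
228 [(np.int64(68), np.int64(96), np.int64(78)), (np.int64(74), np.int64(95), np.int64(83)), (np.int64(82), np.int64(94), np.int64
[... 545 characters left out ...]
t64(82)), (np.int64(138), np.int64(124), np.int64(81)), (np.int64(149), np.int64(126), np.int64(80)), (np.int64(147), np.int64(124), np.int64(79))]
231 [(np.int64(138), np.int64(123), np.int64(81)), (np.int64(128), np.int64(118), np.int64(81)), (np.int64(106), np.int64(109), np.int64(80)), (np.int64(97), np.int64(103), np.int64(78)), (np.int64(102), np.int64(100), np.int64(73)), (np.int64(118), np.int64(109), np.int64(75))]
232 [(np.int64(153), np.int64(130), np.int64(81)), (np.int64(100), np.int64(106), np.int64(79)), (np.int64(57), np.int64(83), np.int64(72)), (np.int64(55), np.int64(75), np.int64(65)), (np.int64(54), np.int64(72), np.int64(63)), (np.int64(73), np.int64(84), np.int64(67))]
```

```bash
python3 - <<'E'
from h import *
d=goal([.5573,.0605,.19],rot(np.arctan2(-.945,.326)))
E
```

```text
t6.10 shift [-1.1 -3.5 11.4] turn [-0.1  0.1 -0.1] F [ 0.3 -0.5 -0.7] gap 0.268
```

Call:
drive_tool --motion '[-1, -3.5, 3, 0, 0, 0, 18, -1, -3.5, 6, 0, 0, 0, 18, -1, -3.5, 9, 0, 0, 0, 18, -1, -3.5, 12, 0, 0, 0, 18, -1, -3.5, 14, 0, 0, 0, 18]'

```text
t: 6.72
tcp_pos: [0.5573, 0.0605, 0.1871]
tool_rot: [0.986, 0.165, -0.001, -0.0]
force: [-0.0, 0.7, -0.3]
finger_gap: 0.27
```

Call:
drive_tool --motion '[0, 0, 1, 0, 0, 0, 18, 0, 0, 2, 0, 0, 0, 18]'

```text
t: 6.98
tcp_pos: [0.5573, 0.0605, 0.185]
tool_rot: [0.986, 0.165, -0.001, -0.0]
force: [0.1, -0.1, -0.6]
finger_gap: 0.266
```

```bash
python3 - <<'E'
from h import *
d=goal([.5573,.0605,.18],rot(np.arctan2(-.945,.326)))
p=manip.sense();print(p["tcp_pos"],p["ft_torque"])
c=grab("side",[.558,.06,.13],"side6",30,30,12).astype(int)
E
```

```text
t6.97 shift [-0. -0.  5.] turn [-0.1  0.1 -0.1] F [ 0.1 -0.1 -0.6] gap 0.266
[0.55734784 0.06046065 0.18501479] [ 0.01316943 -0.02136521 -0.03950174]
side6 origin 280 195
```

View pics/side6.png

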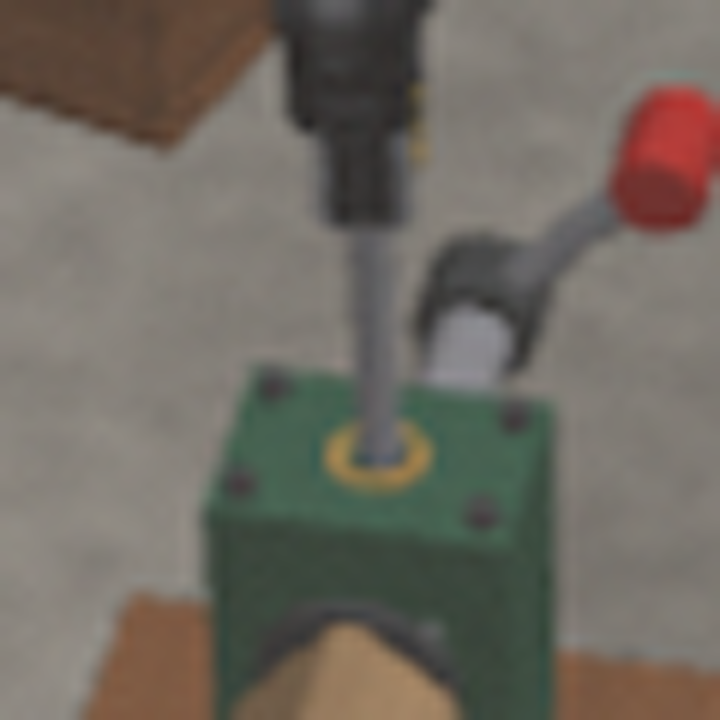

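The pin tip is in the brass ring at crop (380,455), centred. Next I'll lower it gently.

Call:
drive_tool --motion '[0, 0, 1, 0, 0, 0, 18, 0, 0, 2, 0, 0, 0, 18, 0, 0, 3, 0, 0, 0, 18, 0, 0, 4, 0, 0, 0, 18]'

```text
t: 7.52
tcp_pos: [0.5573, 0.0605, 0.1809]
tool_rot: [0.986, 0.165, -0.001, -0.0]
force: [-0.4, -0.2, -0.6]
finger_gap: 0.267
```

Call:
drive_tool --motion '[0, 0, 1, 0, 0, 0, 18, 0, 0, 2, 0, 0, 0, 18, 0, 0, 3, 0, 0, 0, 18, 0, 0, 4, 0, 0, 0, 18]'

```text
t: 8.02
tcp_pos: [0.5573, 0.0605, 0.1768]
tool_rot: [0.986, 0.165, -0.001, -0.0]
force: [-0.4, 0.2, -2.3]
finger_gap: 0.269
```

Call:
drive_tool --motion '[0, 0, 1.5, 0, 0, 0, 18, 0, 0, 3, 0, 0, 0, 18, 0, 0, 4.5, 0, 0, 0, 18, 0, 0, 6, 0, 0, 0, 18]'

```text
t: 8.52
tcp_pos: [0.5573, 0.0605, 0.1707]
tool_rot: [0.986, 0.165, -0.001, -0.0]
force: [-0.8, -0.2, -1.4]
finger_gap: 0.271
```

Call:
drive_tool --motion '[0, 0, 1.5, 0, 0, 0, 18, 0, 0, 3, 0, 0, 0, 18, 0, 0, 4.5, 0, 0, 0, 18, 0, 0, 6, 0, 0, 0, 18]'

```text
t: 9.02
tcp_pos: [0.5572, 0.0605, 0.1646]
tool_rot: [0.986, 0.165, -0.001, -0.0]
force: [-0.2, 0.2, -0.6]
finger_gap: 0.266
```

Call:
drive_tool --motion '[0, 0, 1, 0, 0, 0, 18, 0, 0, 2, 0, 0, 0, 18]'

```text
t: 9.28
tcp_pos: [0.5573, 0.0605, 0.1625]
tool_rot: [0.986, 0.165, -0.001, -0.0]
force: [0.2, -0.5, -0.3]
finger_gap: 0.271
```

Call:
drive_tool --motion '[0, 0, 0.7, 0, 0, 0, 18, 0, 0, 1.3, 0, 0, 0, 18]'

```text
t: 9.52
tcp_pos: [0.5572, 0.0605, 0.1612]
tool_rot: [0.986, 0.165, -0.001, -0.0]
force: [-0.2, 0.5, -1.1]
finger_gap: 0.262
```

Call:
drive_tool --motion '[0, 0, 0.5, 0, 0, 0, 18, 0, 0, 1, 0, 0, 0, 18]'

```text
t: 9.78
tcp_pos: [0.5573, 0.0605, 0.1602]
tool_rot: [0.986, 0.165, -0.001, -0.0]
force: [0.2, -0.7, -1.0]
finger_gap: 0.269
```

Call:
drive_tool --motion '[0, 0, 0.5, 0, 0, 0, 18, 0, 0, 1, 0, 0, 0, 18]'

```text
t: 10.02
tcp_pos: [0.5575, 0.0605, 0.1596]
tool_rot: [0.986, 0.165, -0.001, -0.0]
force: [-1.4, 0.2, 3.8]
finger_gap: 0.265
```

Call:
drive_tool --motion '[0, 0, 0.5, 0, 0, 0, 18, 0, 0, 1, 0, 0, 0, 18]'

```text
t: 10.28
tcp_pos: [0.5579, 0.0606, 0.1595]
tool_rot: [0.986, 0.165, -0.0, -0.0]
force: [-1.8, 1.0, 8.8]
finger_gap: 0.267
```

Call:
drive_tool --motion '[0, 0, -1, 0, 0, 0, 18, 0, 0, -1, 0, 0, 0, 30, 0, 0, -1, 0, 0, 0, 50, 0, 0, -1, 0, 0, 0, 50, 0, 0, -1, 0, 0, 0, 50]'

```text
t: 10.9
tcp_pos: [0.5579, 0.0605, 0.1604]
tool_rot: [0.986, 0.165, -0.0, -0.0]
force: [0.7, 0.1, 0.1]
finger_gap: 0.586
```

Call:
drive_tool --motion '[0, 0, -10, 0, 0, 0, 50, 0, 0, -30, 0, 0, 0, 50, 0, 0, -50, 0, 0, 0, 50, 0, 0, -70, 0, 0, 0, 50, 0, 0, -70, 0, 0, 0, 50]'

```text
t: 11.52
tcp_pos: [0.5593, 0.0604, 0.2325]
tool_rot: [0.986, 0.165, 0.002, 0.0]
force: [-0.4, 0.5, 0.0]
finger_gap: 0.585
```

```bash
python3 - <<'E'
from h import *
p=manip.sense();print(p["tcp_pos"],p["q"])
grab("side",[.558,.0,.13],"side7",45,40,8)
E
```

```text
[0.55926632 0.0604467  0.23254391] [-9.12153275e-02  4.40150575e-01  1.59324982e+00  5.22251630e-04
  1.10383235e+00  1.14835856e+00]
side7 origin 273 172
```

View pics/side7.png

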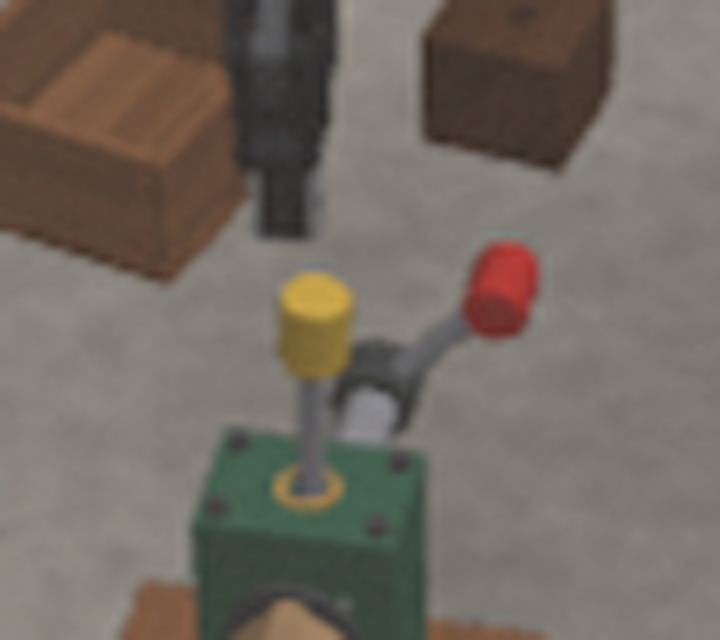

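```bash
cat >> h.py <<'E'
G=np.array([.5575,.0605,.105])
xc=np.array([np.cos(YAW),np.sin(YAW),0]);yc=np.array([-np.sin(YAW),np.cos(YAW),0]);zc=np.array([0,0,1.])
P=G-.105*yc-.045*zc
def u(L): return np.sin(L)*xc+np.cos(L)*zc
def leverR(L):
    z=-u(L);y=np.cos(L)*xc-np.sin(L)*zc
    return R.from_matrix(np.c_[np.cross(y,z),y,z])
def at(L,r=.053): return P+r*u(L)
def fitlean(ps,pt=None,b=True):
    bs=np.array([311.07,232.57])-proj("side",G)[0];bt=np.array([329.1,215.2])-proj("top",G)[0]
    def f(v):
        k=P+.07*u(v[0]);e=proj("side",k)[0]+bs-ps
        return e if pt is None else np.r_[e,proj("top",k)[0]+bt-pt]
    r=least_squares(f,[-.5]);return r.x[0],r.fun.round(2)
E
python3 - <<'E'
from h import *
print(fitlean((335.4,207.7),(383.75,229.2)),fitlean((335.4,207.7)),P)
L=-.70
print(at(L,.12),at(L))
goal(at(L,.12)+[0,0,.05],leverR(0));goal(at(L,.12),leverR(L))
E
```

```text
(np.float64(-0.6890536057335851), array([-0.16,  0.2 , -0.51,  0.03])) (np.float64(-0.6892891115026648), array([-0.16,  0.2 ])) [ 0.57392562 -0.04320728  0.06      ]
[ 0.49757126 -0.05530062  0.15178106] [ 0.54020245 -0.0485485   0.10053664]
t11.57 shift [-95.1  89.8  29.4] turn [  0.1  -0.1 -80. ] F [ 0.6  0.7 -0.8] gap 0.581
t11.57 shift [-95.2  89.8  79.4] turn [-33.2  27.9 -76.5] F [ 0.6  0.7 -0.8] gap 0.581
```

Call:
drive_tool --motion '[-15, 15, 0, 0, 0, -10, 50, -30, 30, 0, 0, 0, -20, 50, -45, 45, 0, 0, 0, -30, 50, -60, 60, 0, 0, 0, -40, 50, -75, 75, 0, 0, 0, -50, 50, -90, 85, 5, 0, 0, -60, 50, -95, 90, 15, 0, 0, -70, 50, -95, 90, 25, 0, 0, -80, 50]'

```text
t: 12.58
tcp_pos: [0.4968, -0.0558, 0.205]
tool_rot: [0.648, 0.762, 0.0, -0.0]
force: [-0.2, 0.2, 0.2]
finger_gap: 0.585
```

```bash
python3 - <<'E'
from h import *
goal(at(-.69,.115),leverR(-.69))
E
```

```text
t12.57 shift [ 0.3  5.  56.3] turn [-39.5  -0.1   0.2] F [-0.2  0.2  0.2] gap 0.585
```

Call:
drive_tool --motion '[0, 0, 5, -9, 0, 0, 50, 0, 0, 18, -18, 0, 0, 50, 0, 2, 32, -27, 0, 0, 50, 0, 4, 46, -36, 0, 0, 50, 0, 5, 56, -39.5, 0, 0, 50, 0, 5, 56, -39.5, 0, 0, 50]'

```text
t: 13.32
tcp_pos: [0.5043, -0.0278, 0.1604]
tool_rot: [0.607, 0.739, 0.251, 0.149]
force: [0.1, 0.4, -0.5]
finger_gap: 0.585
```

```bash
python3 - <<'E'
from h import *
goal(at(-.69,.053),leverR(-.69));print(manip.sense()["q"])
grab("side",[.55,.0,.13],"side8",45,40,8);grab("top",[.55,-.03,.1],"top8",45,40,8)
E
```

```text
t13.32 shift [-33.1  -5.7  64.5] turn [-6.1 -6.1  0. ] F [ 0.1  0.4 -0.5] gap 0.585
[-0.55113371  0.44465071  2.19556794  1.35718791  0.46264193 -1.98691543]
side8 origin 276 172
top8 origin 328 180
```

View pics/side8.png

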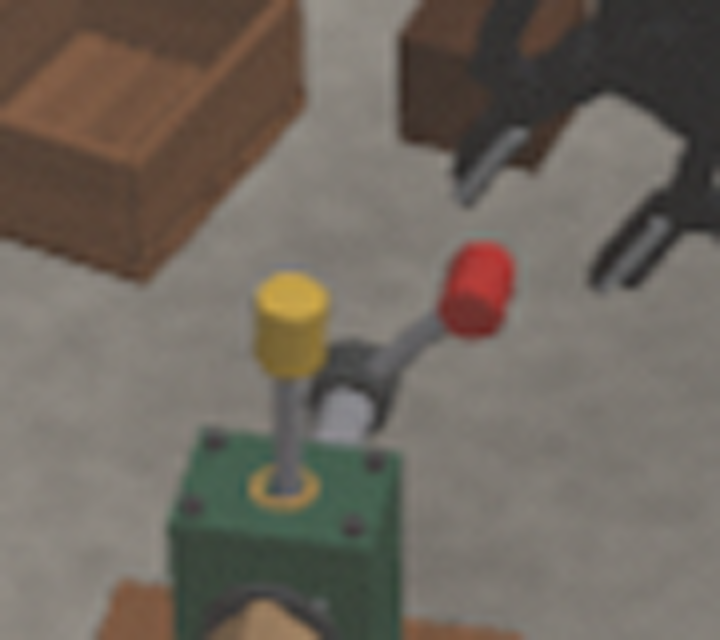

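View pics/top8.png

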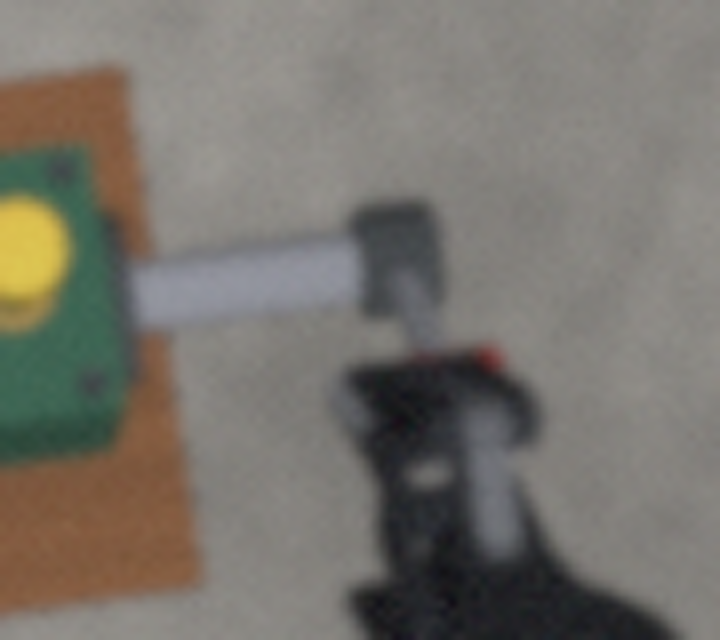

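The arm couldn't take that tilt: its q5 limit made the wrist start to flip, so the pose came out off target. The pin stands at crop (290,330) and the knob hasn't been touched. I'll back out and use a shallower tilt.

```bash
cat >> h.py <<'E'
def grip(L,T,d=.009): return P+.07*u(L)-d*u(T)
E
python3 - <<'E'
from h import *
goal(grip(-.69,-.0,-.07),leverR(0.0));goal(grip(-.69,-.25,-.05),leverR(-.25))
E
```

```text
t13.43 shift [-25.8  32.9 -10.8] turn [33.1 -5.9  1.9] F [-0.8  0.5  0.1] gap 0.586
t13.43 shift [-27.   10.8   0.4] turn [18.8 -6.1  1.1] F [-0.8  0.5  0.1] gap 0.586
```

Call:
drive_tool --motion '[-3, 4, -15, 6, -1, 0, 50, -6, 10, -20, 12, -2, 1, 50, -12, 16, -20, 18, -3, 1, 50, -18, 22, -18, 24, -4, 1, 50, -26, 33, -14, 33, -6, 2, 50, -26, 33, -11, 33, -6, 2, 50, -26, 33, -11, 33, -6, 2, 50, -26, 33, -11, 33, -6, 2, 50]'

```text
t: 14.42
tcp_pos: [0.5286, -0.0501, 0.1837]
tool_rot: [0.65, 0.76, 0.0, 0.0]
force: [-0.2, 0.3, 0.3]
finger_gap: 0.587
```

```bash
python3 - <<'E'
from h import *
goal(grip(-.69,-.25,-.05),leverR(-.25));goal(grip(-.69,-.25,.009),leverR(-.25));print(manip.sense()["q"])
E
```

```text
t14.43 shift [ -0.3 -11.1  21.3] turn [-14.3   0.   -0.1] F [-0.2  0.3  0.3] gap 0.587
t14.43 shift [-0.2  3.5 78.4] turn [-14.3   0.   -0.1] F [-0.2  0.3  0.3] gap 0.587
[-3.05305217e-01  4.66697267e-01  1.71807528e+00  2.77064112e-04
  9.56163700e-01 -4.60571954e-01]
```

Call:
drive_tool --motion '[0, -11, 5, -7, 0, 0, 50, 0, -11, 20, -14.3, 0, 0, 50, 0, -8, 35, -14.3, 0, 0, 50, 0, -3, 55, -14.3, 0, 0, 50, 0, 0, 68, -14.3, 0, 0, 50, 0, 3.5, 78, -14.3, 0, 0, 50, 0, 3.5, 78, -14.3, 0, 0, 50]'

```text
t: 15.3
tcp_pos: [0.5317, -0.0496, 0.1051]
tool_rot: [0.645, 0.754, 0.095, 0.081]
force: [0.2, 0.0, 0.6]
finger_gap: 0.587
```

```bash
python3 - <<'E'
from h import *
goal(grip(-.69,-.25,.009),leverR(-.25));print(manip.sense()["q"])
grab("side",[.55,.0,.13],"side9",45,40,8);grab("top",[.55,-.03,.1],"top9",45,40,8)
E
```

```text
t15.30 shift [-0.3  0.4 -0.1] turn [-0.   0.  -0.1] F [0.2 0.  0.6] gap 0.587
[-0.37378437  0.55130623  1.9513123   0.29738943  0.43996456 -0.78550475]
side9 origin 276 172
top9 origin 328 180
```

View pics/side9.png

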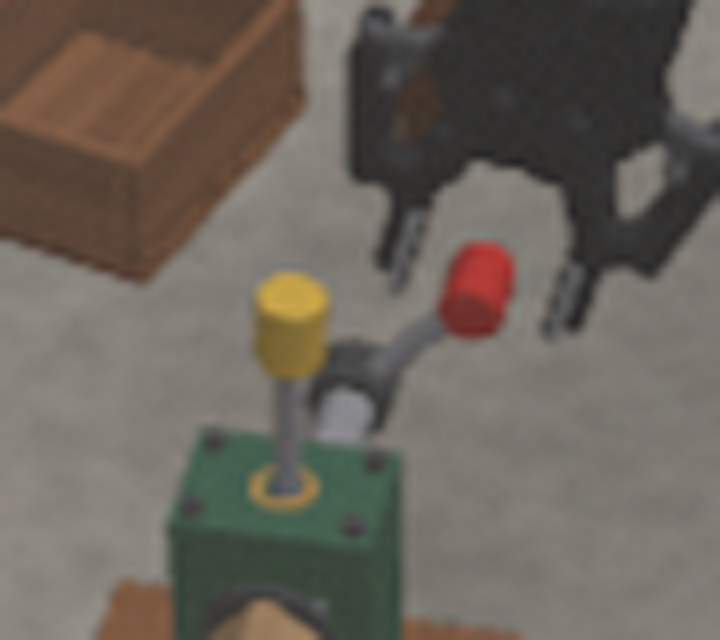

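View pics/top9.png

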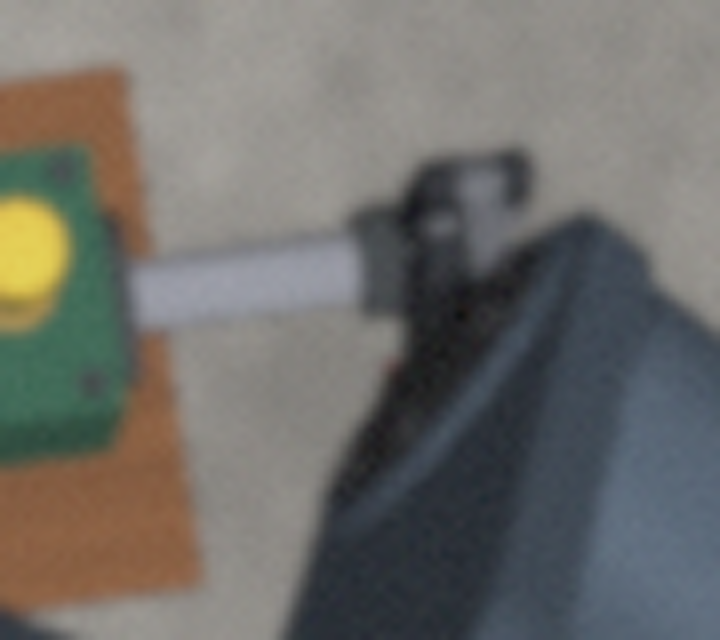

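The fingers straddle the red knob (crop (478,290)) evenly, and the pin still stands. I'll close at minimum force.

Call:
drive_tool --motion '[0, 0, 0, 0, 0, 0, 40, 0, 0, 0, 0, 0, 0, 32, 0, 0, 0, 0, 0, 0, 26, 0, 0, 0, 0, 0, 0, 22, 0, 0, 0, 0, 0, 0, 22, 0, 0, 0, 0, 0, 0, 22]' --force 20

```text
t: 16.15
tcp_pos: [0.5322, -0.0496, 0.1061]
tool_rot: [0.645, 0.754, 0.095, 0.082]
force: [-0.6, 0.5, 4.1]
finger_gap: 0.273
```

```bash
cat >> h.py <<'E'
def leanfrom(d=.009):
    s=manip.sense();Rm=R.from_quat(s["tool_rot"]).as_matrix();k=s["tcp_pos"]-d*Rm[:,2]-P
    fx=s["force"]@xc; L=np.arctan2(k@xc,k[2])
    tl=np.array([np.cos(L)*xc-np.sin(L)*zc])[0]
    print("t%.2f lean %.3f r %.4f y %.4f | Ftan %.1f Frad %.1f Fy %.1f gap %.3f"%(s["t"],L,np.hypot(k@xc,k[2]),k@yc,s["force"]@tl,s["force"]@u(L),s["force"]@yc,s["finger_gap"]))
    return L
def steps(Ls,Ts):
    for L,T in zip(Ls,Ts): print("L%.2f T%.2f"%(L,T),end=" ");goal(grip(L,T),leverR(T))
E
python3 - <<'E'
from h import *
L=leanfrom()
steps([-.6,-.5,-.4,-.3],[-.25,-.22,-.18,-.14])
E
```

```text
t16.15 lean -0.681 r 0.0705 y 0.0002 | Ftan 2.2 Frad 3.5 Fy 0.6 gap 0.273
L-0.60 T-0.25 t16.15 shift [-0.2  5.5 -1.7] turn [ 0.   0.1 -0.1] F [-0.6  0.5  4.1] gap 0.273
L-0.50 T-0.22 t16.15 shift [-0.2 11.9 -3.7] turn [ 1.8  0.1 -0.1] F [-0.6  0.5  4.1] gap 0.273
L-0.40 T-0.18 t16.15 shift [-0.2 18.4 -5.1] turn [ 4.1  0.  -0.1] F [-0.6  0.5  4.1] gap 0.273
L-0.30 T-0.14 t16.15 shift [-0.2 25.  -5.9] turn [ 6.3  0.  -0.1] F [-0.6  0.5  4.1] gap 0.273
```

Call:
drive_tool --motion '[0, 1.5, -0.5, 0, 0, 0, 22, 0, 3.5, -1, 0, 0, 0, 22, 0, 5.5, -1.7, 0, 0, 0, 22, 0, 7.5, -2.4, 0.5, 0, 0, 22, 0, 9.5, -3, 1, 0, 0, 22, 0, 12, -3.7, 1.8, 0, 0, 22]'

```text
t: 16.9
tcp_pos: [0.5408, -0.0481, 0.1125]
tool_rot: [0.646, 0.756, 0.082, 0.07]
force: [-6.2, -3.7, 6.0]
finger_gap: 0.271
```

```bash
python3 - <<'E'
from h import *
L=leanfrom()
steps([-.45,-.4,-.35,-.3],[-.20,-.18,-.16,-.14])
E
```

```text
t16.90 lean -0.523 r 0.0708 y 0.0004 | Ftan -2.8 Frad 8.5 Fy -2.7 gap 0.271
L-0.45 T-0.20 t16.90 shift [-0.4  5.  -0.6] turn [ 0.9 -0.  -0.1] F [-6.2 -3.7  6. ] gap 0.271
L-0.40 T-0.18 t16.90 shift [-0.4  8.3 -1.4] turn [ 2.  -0.  -0.1] F [-6.2 -3.7  6. ] gap 0.271
L-0.35 T-0.16 t16.90 shift [-0.4 11.5 -1.9] turn [ 3.2 -0.  -0.1] F [-6.2 -3.7  6. ] gap 0.271
L-0.30 T-0.14 t16.90 shift [-0.4 14.8 -2.3] turn [ 4.3 -0.  -0.1] F [-6.2 -3.7  6. ] gap 0.271
```

Call:
drive_tool --motion '[0, 1.5, -1.2, 0.3, 0, 0, 22, 0, 3, -1.4, 0.6, 0, 0, 22, 0, 5, -1.7, 1, 0, 0, 22, 0, 6.5, -2, 1.5, 0, 0, 22, 0, 8.3, -2.3, 2, 0, 0, 22]'

```text
t: 17.52
tcp_pos: [0.5482, -0.0468, 0.1167]
tool_rot: [0.647, 0.757, 0.068, 0.058]
force: [-3.0, -2.6, 2.0]
finger_gap: 0.271
```

```bash
python3 - <<'E'
from h import *
L=leanfrom()
steps([-.35,-.3,-.25],[-.16,-.14,-.1])
E
```

```text
t17.52 lean -0.398 r 0.0711 y 0.0005 | Ftan -2.3 Frad 3.2 Fy -2.2 gap 0.271
L-0.35 T-0.16 t17.52 shift [-0.5  3.4  0.4] turn [ 1.1 -0.  -0.1] F [-3.  -2.6  2. ] gap 0.271
L-0.30 T-0.14 t17.52 shift [-0.5  6.7 -0.1] turn [ 2.3 -0.  -0.1] F [-3.  -2.6  2. ] gap 0.271
L-0.25 T-0.10 t17.52 shift [-0.5  9.8 -0.4] turn [ 4.5 -0.  -0.1] F [-3.  -2.6  2. ] gap 0.271
```

```bash
cat >> h.py <<'E'
def grip(L,T,d=.009): return P+.0713*u(L)-d*u(T)
def head():
    c=manip.snapshot("side")["color"].astype(float);p=proj("side",G+[0,0,.07])[0].astype(int)
    w=c[p[1]-20:p[1]+22,p[0]-14:p[0]+14];y=np.clip((w[...,0]+w[...,1])/2-w[...,2]-30,0,60)
    ys,xs=np.mgrid[0:w.shape[0],0:w.shape[1]]
    print("head px %.2f %.2f area %.1f"%((xs*y).sum()/y.sum()+p[0]-14,(ys*y).sum()/y.sum()+p[1]-20,y.sum()/60))
E
python3 - <<'E'
from h import *
L=leanfrom();head()
steps([-.35,-.3,-.25],[-.16,-.14,-.1])
E
```

```text
t17.52 lean -0.398 r 0.0711 y 0.0005 | Ftan -2.3 Frad 3.2 Fy -2.2 gap 0.271
head px 312.53 212.68 area 77.2
L-0.35 T-0.16 t17.57 shift [-0.5  2.6 -0.7] turn [ 1.1 -0.  -0.1] F [-4.1 -1.9  1.7] gap 0.271
L-0.30 T-0.14 t17.57 shift [-0.4  5.9 -1.2] turn [ 2.3 -0.  -0.1] F [-4.1 -1.9  1.7] gap 0.271
L-0.25 T-0.10 t17.57 shift [-0.4  9.1 -1.6] turn [ 4.6 -0.  -0.1] F [-4.1 -1.9  1.7] gap 0.271
```

Call:
drive_tool --motion '[-0.2, 1.5, -0.5, 0.5, 0, 0, 22, -0.3, 3, -0.8, 1, 0, 0, 22, -0.4, 4.5, -1, 1.6, 0, 0, 22, -0.4, 6, -1.2, 2.3, 0, 0, 22]'

```text
t: 18.08
tcp_pos: [0.5541, -0.0458, 0.1192]
tool_rot: [0.648, 0.758, 0.053, 0.044]
force: [-3.4, 0.5, -0.3]
finger_gap: 0.271
```

```bash
python3 - <<'E'
from h import *
L=leanfrom();head()
steps([-.25,-.2],[-.1,-.07])
E
```

```text
t18.07 lean -0.302 r 0.0713 y 0.0005 | Ftan -3.2 Frad 0.7 Fy 1.0 gap 0.271
head px 312.60 212.74 area 77.8
L-0.25 T-0.10 t18.12 shift [-0.5  2.7 -0.4] turn [ 2.2 -0.1 -0.1] F [-3.3  1.4  2.6] gap 0.269
L-0.20 T-0.07 t18.12 shift [-0.5  6.  -0.7] turn [ 4.  -0.1 -0.1] F [-3.3  1.4  2.6] gap 0.269
```

Call:
drive_tool --motion '[-0.2, 1, -0.2, 0.7, 0, 0, 22, -0.2, 2, -0.3, 1.4, 0, 0, 22, -0.2, 3, -0.4, 2.2, 0, 0, 22]'

```text
t: 18.5
tcp_pos: [0.5574, -0.0453, 0.1202]
tool_rot: [0.649, 0.759, 0.038, 0.032]
force: [-2.7, 1.4, 2.6]
finger_gap: 0.271
```

```bash
python3 - <<'E'
from h import *
L=leanfrom();head()
steps([-.2,-.15],[-.1,-.07])
E
```

```text
t18.50 lean -0.248 r 0.0714 y 0.0005 | Ftan -1.7 Frad 3.1 Fy 1.8 gap 0.271
head px 312.65 212.71 area 78.4
L-0.20 T-0.10 t18.55 shift [-0.5  2.8 -0.2] turn [-0.  -0.1 -0.1] F [-3.7  1.7  3.8] gap 0.273
L-0.15 T-0.07 t18.55 shift [-0.5  6.1 -0.5] turn [ 1.7 -0.1 -0.1] F [-3.7  1.7  3.8] gap 0.273
```

Call:
drive_tool --motion '[-0.2, 1, -0.3, 0, 0, 0, 22, -0.2, 2, -0.4, 0, 0, 0, 22, -0.2, 3.2, -0.5, 0, 0, 0, 22]'

```text
t: 18.92
tcp_pos: [0.561, -0.0447, 0.1212]
tool_rot: [0.649, 0.759, 0.038, 0.032]
force: [-3.2, 1.7, 1.7]
finger_gap: 0.267
```

```bash
python3 - <<'E'
from h import *
L=leanfrom();head()
steps([-.15,-.1],[-.07,-.04])
E
```

```text
t18.93 lean -0.196 r 0.0715 y 0.0005 | Ftan -2.5 Frad 2.2 Fy 2.2 gap 0.267
head px 312.85 212.44 area 80.0
L-0.15 T-0.07 t18.98 shift [-0.6  2.8 -0. ] turn [ 1.7 -0.1 -0.1] F [-2.8  2.3  1.9] gap 0.268
L-0.10 T-0.04 t18.98 shift [-0.6  6.1 -0.1] turn [ 3.4 -0.1 -0.1] F [-2.8  2.3  1.9] gap 0.268
```

Call:
drive_tool --motion '[-0.2, 1, -0.1, 0.5, 0, 0, 22, -0.3, 2, -0.2, 1, 0, 0, 22, -0.4, 3.2, -0.2, 1.7, 0, 0, 22]'

```text
t: 19.35
tcp_pos: [0.5642, -0.0442, 0.1218]
tool_rot: [0.65, 0.759, 0.027, 0.021]
force: [-4.6, 4.3, 2.1]
finger_gap: 0.268
```

```bash
python3 - <<'E'
from h import *
L=leanfrom();head()
steps([-.1,-.05],[-.05,-.02])
E
```

```text
t19.35 lean -0.145 r 0.0716 y 0.0006 | Ftan -3.5 Frad 2.6 Fy 5.0 gap 0.268
head px 313.18 211.98 area 83.5
L-0.10 T-0.05 t19.40 shift [-0.6  2.5  0.2] turn [ 1.1 -0.2 -0.1] F [-2.9  4.5  2.5] gap 0.269
L-0.05 T-0.02 t19.40 shift [-0.6  5.8  0.1] turn [ 2.8 -0.2 -0.1] F [-2.9  4.5  2.5] gap 0.269
```

```bash
python3 - <<'E'
from h import *
grab("side",[.55,.02,.13],"side10",45,40,8)
E
```

```text
side10 origin 273 177
```

View pics/side10.png

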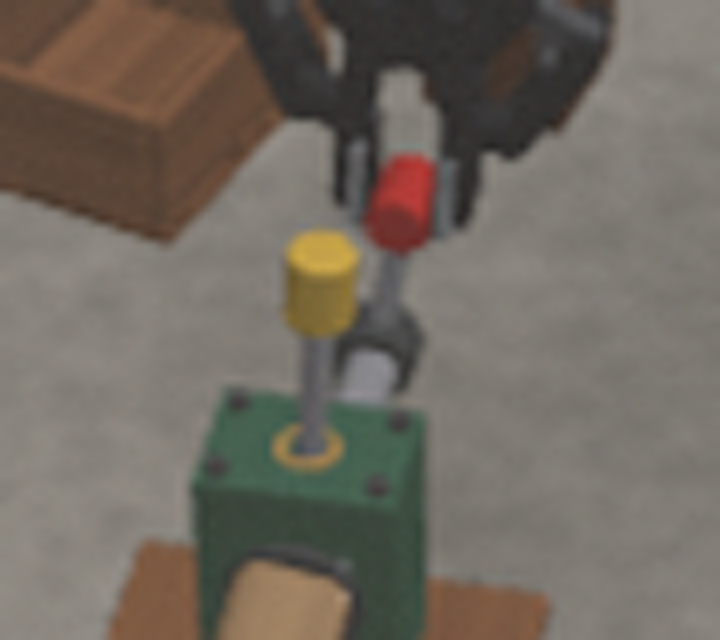

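The pin is still up, with the head at crop (320,285). The lever is gripped and nearly upright. The red knob was leaking into my head centroid, so I'll fix that.

```bash
sed -i 's#(w\[...,0\]+w\[...,1\])/2-w\[...,2\]-30#np.minimum(w[...,0],w[...,1])-w[...,2]-35#' h.py; python3 - <<'E'
from h import *
head();leanfrom()
E
```

```text
head px 312.83 211.12 area 49.6
t19.50 lean -0.137 r 0.0716 y 0.0005 | Ftan -1.6 Frad 2.9 Fy 4.5 gap 0.272
```

Call:
drive_tool --motion '[0, 1, 0, 0.5, 0, 0, 22, 0, 2, 0, 0.8, 0, 0, 22, 0, 3, 0, 1.1, 0, 0, 22]'

```text
t: 19.88
tcp_pos: [0.5681, -0.0435, 0.1224]
tool_rot: [0.65, 0.76, 0.02, 0.016]
force: [-2.9, 3.7, 3.6]
finger_gap: 0.271
```

```bash
python3 - <<'E'
from h import *
L=leanfrom();head()
steps([-.05,-.0],[-.03,-.0])
E
```

```text
t19.88 lean -0.088 r 0.0716 y 0.0006 | Ftan -1.9 Frad 3.8 Fy 4.1 gap 0.271
head px 312.83 211.16 area 49.8
L-0.05 T-0.03 t19.93 shift [-0.6  2.3  0.3] turn [ 1.2 -0.2 -0.1] F [-2.9  4.3  3.5] gap 0.269
L-0.00 T-0.00 t19.93 shift [-0.6  5.6  0.4] turn [ 3.  -0.2 -0.1] F [-2.9  4.3  3.5] gap 0.269
```

Call:
drive_tool --motion '[0, 1, 0, 0.4, 0, 0, 22, 0, 2, 0, 0.8, 0, 0, 22, 0, 3.3, 0, 1.2, 0, 0, 22]'

```text
t: 20.3
tcp_pos: [0.5718, -0.0428, 0.1227]
tool_rot: [0.65, 0.76, 0.012, 0.009]
force: [-4.3, 3.5, 3.9]
finger_gap: 0.269
```

```bash
python3 - <<'E'
from h import *
L=leanfrom();head()
E
```

```text
t20.30 lean -0.033 r 0.0718 y 0.0007 | Ftan -3.6 Frad 4.0 Fy 4.2 gap 0.269
head px 312.85 211.15 area 49.9
```

Call:
drive_tool --motion '[0, 1, 0, 0.4, 0, 0, 22, 0, 2, 0, 0.8, 0, 0, 22, 0, 3.3, 0.1, 1.2, 0, 0, 22]'

```text
t: 20.72
tcp_pos: [0.5757, -0.0422, 0.1228]
tool_rot: [0.65, 0.76, 0.005, 0.002]
force: [-2.4, 3.7, 4.7]
finger_gap: 0.271
```

```bash
python3 - <<'E'
from h import *
L=leanfrom();head()
steps([.05,.1],[.02,.05])
E
```

```text
t20.73 lean 0.026 r 0.0719 y 0.0007 | Ftan -1.9 Frad 4.6 Fy 4.0 gap 0.271
head px 312.85 211.20 area 50.9
L0.05 T0.02 t20.77 shift [-0.7  1.1  0.6] turn [ 1.7 -0.2 -0.1] F [-3.9  5.2  4.5] gap 0.272
L0.10 T0.05 t20.77 shift [-0.7  4.3  0.9] turn [ 3.5 -0.2 -0.1] F [-3.9  5.2  4.5] gap 0.272
```

Call:
drive_tool --motion '[0.2, 1, 0, 0.4, 0, 0, 22, 0.2, 2, 0.1, 0.8, 0, 0, 22, 0.2, 3.3, 0.1, 1.4, 0, 0, 22]'

```text
t: 21.15
tcp_pos: [0.5795, -0.0415, 0.1227]
tool_rot: [0.65, 0.76, -0.005, -0.006]
force: [-2.1, 2.9, 2.9]
finger_gap: 0.27
```

```bash
python3 - <<'E'
from h import *
L=leanfrom();head()
E
```

```text
t21.15 lean 0.082 r 0.0720 y 0.0008 | Ftan -1.8 Frad 2.7 Fy 3.2 gap 0.270
head px 312.83 211.23 area 51.3
```

Call:
drive_tool --motion '[0, 1, 0.1, 0.4, 0, 0, 22, 0, 2, 0.2, 0.8, 0, 0, 22, 0, 3.3, 0.3, 1.4, 0, 0, 22]'

```text
t: 21.58
tcp_pos: [0.5833, -0.0409, 0.1224]
tool_rot: [0.65, 0.76, -0.014, -0.014]
force: [-2.5, 2.7, 3.3]
finger_gap: 0.27
```

```bash
python3 - <<'E'
from h import *
L=leanfrom();head()
steps([.15,.2],[.08,.1])
E
```

```text
t21.57 lean 0.138 r 0.0721 y 0.0008 | Ftan -2.5 Frad 3.0 Fy 3.1 gap 0.270
head px 312.85 211.22 area 51.6
L0.15 T0.08 t21.62 shift [-0.8 -0.1  0.8] turn [ 2.4 -0.2 -0.1] F [-1.7  4.4  4.1] gap 0.274
L0.20 T0.10 t21.62 shift [-0.8  3.3  1.3] turn [ 3.5 -0.2 -0.1] F [-1.7  4.4  4.1] gap 0.274
```

Call:
drive_tool --motion '[0, 1, 0.3, 0.6, 0, 0, 22, 0, 2, 0.5, 1.2, 0, 0, 22, 0, 3.3, 0.8, 2, 0, 0, 22]'

```text
t: 22.0
tcp_pos: [0.5874, -0.0402, 0.1217]
tool_rot: [0.65, 0.759, -0.027, -0.025]
force: [-2.0, 5.0, 4.1]
finger_gap: 0.27
```

```bash
python3 - <<'E'
from h import *
L=leanfrom();head()
E
```

```text
t22.00 lean 0.201 r 0.0721 y 0.0009 | Ftan -2.0 Frad 3.8 Fy 5.2 gap 0.270
head px 312.83 211.37 area 50.5
```

Call:
drive_tool --motion '[0, 1, 0.2, 0.6, 0, 0, 22, 0, 2, 0.4, 1.2, 0, 0, 22, 0, 3.3, 0.6, 2, 0, 0, 22]'

```text
t: 22.42
tcp_pos: [0.5912, -0.0395, 0.1208]
tool_rot: [0.649, 0.759, -0.04, -0.037]
force: [-1.4, 4.0, 4.6]
finger_gap: 0.272
```

```bash
python3 - <<'E'
from h import *
L=leanfrom();head()
steps([.25,.3],[.14,.18])
E
```

```text
t22.43 lean 0.261 r 0.0722 y 0.0009 | Ftan -1.9 Frad 4.3 Fy 4.2 gap 0.272
head px 312.83 211.40 area 51.5
L0.25 T0.14 t22.48 shift [-0.9 -1.8  0.7] turn [ 1.8 -0.2 -0.1] F [-0.9  5.2  4.3] gap 0.268
L0.30 T0.18 t22.48 shift [-0.9  1.4  1.3] turn [ 4.1 -0.2 -0.1] F [-0.9  5.2  4.3] gap 0.268
```

Call:
drive_tool --motion '[0, 1, 0.3, 0.6, 0, 0, 22, 0, 2, 0.6, 1.2, 0, 0, 22, 0, 3, 1, 2, 0, 0, 22]'

```text
t: 22.85
tcp_pos: [0.5951, -0.0389, 0.1197]
tool_rot: [0.649, 0.758, -0.053, -0.048]
force: [-0.7, 5.6, 5.9]
finger_gap: 0.269
```

```bash
python3 - <<'E'
from h import *
L=leanfrom();head()
grab("side",[.55,.02,.13],"side11",45,40,8)
E
```

```text
t22.85 lean 0.323 r 0.0723 y 0.0010 | Ftan -1.7 Frad 5.6 Fy 5.6 gap 0.269
head px 312.05 212.05 area 51.2
side11 origin 273 177
```

View pics/side11.png

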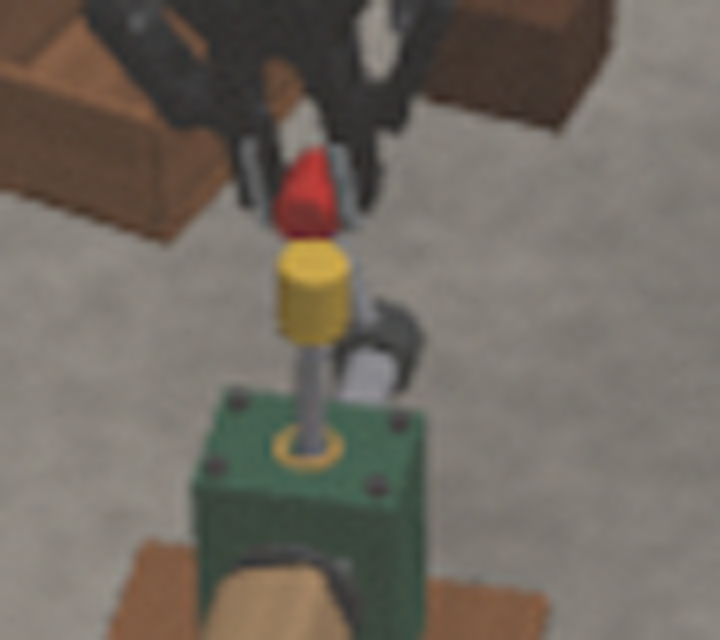

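The head has moved down about 1 px (top edge from crop row 232 to 240) and straightened, so the pin has probably dropped around lean 0.3. I'll go on very gently to find the stop.

Call:
drive_tool --motion '[0.2, 0.8, 0.3, 0.4, 0, 0, 22, 0.2, 1.6, 0.6, 0.8, 0, 0, 22]'

```text
t: 23.2
tcp_pos: [0.5975, -0.0384, 0.1188]
tool_rot: [0.648, 0.757, -0.058, -0.052]
force: [-0.9, 4.6, 5.4]
finger_gap: 0.268
```

```bash
python3 - <<'E'
from h import *
L=leanfrom();head()
E
```

```text
t23.20 lean 0.360 r 0.0724 y 0.0010 | Ftan -2.0 Frad 5.0 Fy 4.7 gap 0.268
head px 312.36 212.24 area 51.1
```

Call:
drive_tool --motion '[0.2, 0.8, 0.3, 0.6, 0, 0, 22, 0.2, 1.6, 0.6, 1.2, 0, 0, 22]'

```text
t: 23.5
tcp_pos: [0.5996, -0.0381, 0.118]
tool_rot: [0.648, 0.757, -0.066, -0.058]
force: [-0.1, 4.1, 6.0]
finger_gap: 0.268
```

```bash
python3 - <<'E'
from h import *
L=leanfrom();head()
E
```

```text
t23.50 lean 0.393 r 0.0724 y 0.0010 | Ftan -1.8 Frad 5.7 Fy 4.0 gap 0.268
head px 312.77 212.34 area 51.8
```

The head is now at v 212.34 against 211.15 before. That 1.2 px equals 4 mm, so the pin is caught. I'll look for the +x stop in small steps.

Call:
drive_tool --motion '[0.2, 0.8, 0.4, 0.6, 0, 0, 22, 0.2, 1.6, 0.8, 1.2, 0, 0, 22]'

```text
t: 23.8
tcp_pos: [0.6019, -0.0377, 0.1171]
tool_rot: [0.647, 0.756, -0.074, -0.065]
force: [-0.3, 3.1, 5.0]
finger_gap: 0.266
```

Call:
drive_tool --motion '[0.1, 0.8, 0.4, 0.6, 0, 0, 22, 0.1, 1.6, 0.8, 1.2, 0, 0, 22]'

```text
t: 24.05
tcp_pos: [0.6038, -0.0374, 0.1161]
tool_rot: [0.647, 0.755, -0.082, -0.071]
force: [-0.4, 3.7, 5.8]
finger_gap: 0.273
```

```bash
python3 - <<'E'
from h import *
L=leanfrom();head()
E
```

```text
t24.05 lean 0.462 r 0.0725 y 0.0011 | Ftan -2.4 Frad 5.2 Fy 3.8 gap 0.273
head px 312.78 212.41 area 51.3
```

Call:
drive_tool --motion '[0.1, 0.6, 0.5, 0.6, 0, 0, 22, 0.1, 1.2, 0.9, 1.2, 0, 0, 22]'

```text
t: 24.35
tcp_pos: [0.6058, -0.0371, 0.1151]
tool_rot: [0.646, 0.754, -0.09, -0.078]
force: [-0.3, 3.9, 6.0]
finger_gap: 0.274
```

```bash
python3 - <<'E'
from h import *
L=leanfrom()
E
```

```text
t24.35 lean 0.496 r 0.0726 y 0.0011 | Ftan -2.6 Frad 5.5 Fy 3.9 gap 0.274
```

Call:
drive_tool --motion '[0.1, 0.6, 0.4, 0.6, 0, 0, 22, 0.1, 1.2, 0.8, 1.2, 0, 0, 22]'

```text
t: 24.6
tcp_pos: [0.6072, -0.0368, 0.1142]
tool_rot: [0.645, 0.753, -0.097, -0.085]
force: [-1.0, 3.9, 5.6]
finger_gap: 0.271
```

```bash
python3 - <<'E'
from h import *
L=leanfrom()
E
```

```text
t24.60 lean 0.522 r 0.0726 y 0.0011 | Ftan -3.1 Frad 4.6 Fy 4.0 gap 0.271
```

Call:
drive_tool --motion '[0, 0.6, 0.2, 0.3, 0, 0, 22, 0, 1, 0.5, 0.6, 0, 0, 22]'

```text
t: 24.85
tcp_pos: [0.6082, -0.0366, 0.1136]
tool_rot: [0.645, 0.753, -0.102, -0.088]
force: [-0.2, 4.2, 6.3]
finger_gap: 0.27
```

```bash
python3 - <<'E'
from h import *
L=leanfrom();head()
E
```

```text
t24.85 lean 0.539 r 0.0726 y 0.0011 | Ftan -2.8 Frad 5.6 Fy 4.2 gap 0.270
head px 312.93 212.49 area 50.0
```

Call:
drive_tool --motion '[0, 0.6, 0.2, 0.3, 0, 0, 22, 0, 1, 0.5, 0.6, 0, 0, 22]'

```text
t: 25.15
tcp_pos: [0.609, -0.0364, 0.1131]
tool_rot: [0.644, 0.752, -0.106, -0.092]
force: [-1.1, 3.9, 5.6]
finger_gap: 0.272
```

```bash
python3 - <<'E'
from h import *
L=leanfrom()
E
```

```text
t25.15 lean 0.554 r 0.0726 y 0.0012 | Ftan -3.3 Frad 4.5 Fy 4.1 gap 0.272
```

Call:
drive_tool --motion '[0, 0.6, 0.2, 0.3, 0, 0, 22, 0, 1, 0.5, 0.6, 0, 0, 22]'

```text
t: 25.4
tcp_pos: [0.6096, -0.0364, 0.1128]
tool_rot: [0.644, 0.751, -0.11, -0.096]
force: [-2.2, 3.6, 7.6]
finger_gap: 0.272
```

```bash
python3 - <<'E'
from h import *
L=leanfrom()
E
```

```text
t25.40 lean 0.565 r 0.0727 y 0.0012 | Ftan -5.4 Frad 5.5 Fy 3.9 gap 0.272
```

Call:
drive_tool --motion '[0, 0.6, 0.2, 0.3, 0, 0, 22, 0, 1, 0.5, 0.6, 0, 0, 22]'

```text
t: 25.65
tcp_pos: [0.61, -0.0363, 0.1125]
tool_rot: [0.643, 0.751, -0.115, -0.1]
force: [-1.2, 3.0, 7.8]
finger_gap: 0.274
```

```bash
python3 - <<'E'
from h import *
L=leanfrom();head()
E
```

```text
t25.65 lean 0.573 r 0.0727 y 0.0012 | Ftan -4.8 Frad 6.2 Fy 3.1 gap 0.274
head px 313.24 212.46 area 49.3
```

The lever moves less per step here, Ftan is about −5 N and the head is being nudged, so this is the far stop at a reading of about 0.57. I'll ease back.

```bash
sed -i 's/P+.0713\*u(L)/P+.0722*u(L)+.001*yc/' h.py; python3 - <<'E'
from h import *
steps([.5,.42,.35,.3],[.20,.17,.14,.12])
E
```

```text
L0.50 T0.20 t25.70 shift [-0.2 -4.4 -0.8] turn [-6.1 -0.1 -0.1] F [-2.9  4.4  8. ] gap 0.274
L0.42 T0.17 t25.70 shift [-0.2 -9.8 -1.8] turn [-7.8 -0.1 -0.2] F [-2.9  4.4  8. ] gap 0.274
L0.35 T0.14 t25.70 shift [ -0.2 -14.6  -2.2] turn [-9.5 -0.1 -0.2] F [-2.9  4.4  8. ] gap 0.274
L0.30 T0.12 t25.70 shift [ -0.2 -18.   -2.3] turn [-10.6  -0.1  -0.2] F [-2.9  4.4  8. ] gap 0.274
```

Call:
drive_tool --motion '[0, -1, -0.2, -1, 0, 0, 22, 0, -2.5, -0.5, -2.5, 0, 0, 22, 0, -4.4, -0.8, -4, 0, 0, 22, 0, -6.2, -1.2, -5.5, 0, 0, 22, 0, -8, -1.5, -7, 0, 0, 22, 0, -9.8, -1.8, -7.8, 0, 0, 22, 0, -12, -2, -8.6, 0, 0, 22, 0, -14, -2.2, -9.4, 0, 0, 22]'

```text
t: 26.7
tcp_pos: [0.5981, -0.0383, 0.1187]
tool_rot: [0.649, 0.758, -0.052, -0.046]
force: [2.0, 3.3, 1.2]
finger_gap: 0.265
```

```bash
python3 - <<'E'
from h import *
L=leanfrom();head()
steps([.3,.25],[.12,.1])
E
```

```text
t26.70 lean 0.365 r 0.0724 y 0.0010 | Ftan 1.9 Frad 2.0 Fy 2.9 gap 0.265
head px 309.18 212.20 area 50.5
L0.30 T0.12 t26.75 shift [-0.  -3.8 -0.6] turn [-1.1 -0.1 -0.2] F [1.6 3.3 1.8] gap 0.272
L0.25 T0.10 t26.75 shift [-0.  -7.2 -1.1] turn [-2.3 -0.1 -0.2] F [1.6 3.3 1.8] gap 0.272
```

Call:
drive_tool --motion '[0, -0.8, -0.2, -0.3, 0, 0, 22, 0, -1.6, -0.3, -0.6, 0, 0, 22]'

```text
t: 27.0
tcp_pos: [0.5961, -0.0387, 0.1194]
tool_rot: [0.649, 0.758, -0.048, -0.042]
force: [1.5, 4.4, 2.0]
finger_gap: 0.274
```

```bash
python3 - <<'E'
from h import *
L=leanfrom();head()
E
```

```text
t27.00 lean 0.334 r 0.0724 y 0.0010 | Ftan 1.4 Frad 2.6 Fy 4.1 gap 0.274
head px 308.64 212.15 area 51.1
```

Call:
drive_tool --motion '[0, -0.8, -0.1, -0.3, 0, 0, 22, 0, -1.6, -0.2, -0.6, 0, 0, 22]'

```text
t: 27.3
tcp_pos: [0.5946, -0.039, 0.1199]
tool_rot: [0.65, 0.758, -0.044, -0.039]
force: [2.2, 4.5, 1.3]
finger_gap: 0.272
```

```bash
python3 - <<'E'
from h import *
L=leanfrom();head()
E
```

```text
t27.30 lean 0.311 r 0.0723 y 0.0009 | Ftan 2.3 Frad 2.1 Fy 4.1 gap 0.272
head px 308.43 212.20 area 50.2
```

Call:
drive_tool --motion '[0, -0.8, -0.1, -0.3, 0, 0, 22, 0, -1.6, -0.2, -0.6, 0, 0, 22]'

```text
t: 27.6
tcp_pos: [0.593, -0.0392, 0.1204]
tool_rot: [0.65, 0.758, -0.04, -0.035]
force: [2.9, 4.8, 2.4]
finger_gap: 0.269
```

```bash
python3 - <<'E'
from h import *
L=leanfrom();head()
E
```

```text
t27.60 lean 0.287 r 0.0723 y 0.0009 | Ftan 2.8 Frad 3.3 Fy 4.3 gap 0.269
head px 308.42 212.25 area 50.5
```

Call:
drive_tool --motion '[0, -0.8, -0.1, -0.3, 0, 0, 22, 0, -1.6, -0.2, -0.6, 0, 0, 22]'

```text
t: 27.9
tcp_pos: [0.5914, -0.0395, 0.1208]
tool_rot: [0.65, 0.759, -0.036, -0.031]
force: [2.5, 4.5, 1.1]
finger_gap: 0.266
```

```bash
python3 - <<'E'
from h import *
L=leanfrom();head()
E
```

```text
t27.90 lean 0.263 r 0.0722 y 0.0009 | Ftan 2.8 Frad 1.9 Fy 4.1 gap 0.266
head px 308.40 212.22 area 50.2
```

Call:
drive_tool --motion '[0, -0.8, -0.1, -0.3, 0, 0, 22, 0, -1.6, -0.1, -0.6, 0, 0, 22]'

```text
t: 28.2
tcp_pos: [0.5899, -0.0398, 0.1212]
tool_rot: [0.65, 0.759, -0.032, -0.028]
force: [2.3, 4.6, 3.1]
finger_gap: 0.267
```

```bash
python3 - <<'E'
from h import *
L=leanfrom();head()
E
```

```text
t28.20 lean 0.239 r 0.0722 y 0.0009 | Ftan 2.2 Frad 3.7 Fy 4.2 gap 0.267
head px 308.41 212.27 area 50.1
```

Call:
drive_tool --motion '[0, -0.6, -0.1, -0.2, 0, 0, 22, 0, -1.2, -0.1, -0.4, 0, 0, 22]'

```text
t: 28.5
tcp_pos: [0.5888, -0.04, 0.1215]
tool_rot: [0.65, 0.759, -0.029, -0.025]
force: [3.2, 4.0, 1.4]
finger_gap: 0.266
```

```bash
python3 - <<'E'
from h import *
L=leanfrom();head()
E
```

```text
t28.50 lean 0.221 r 0.0722 y 0.0008 | Ftan 3.4 Frad 2.2 Fy 3.4 gap 0.266
head px 308.32 212.30 area 49.8
```

Call:
drive_tool --motion '[0, -0.6, -0.1, -0.2, 0, 0, 22, 0, -1.2, -0.1, -0.4, 0, 0, 22]'

```text
t: 28.8
tcp_pos: [0.5878, -0.0401, 0.1217]
tool_rot: [0.65, 0.759, -0.026, -0.023]
force: [2.8, 4.5, 2.1]
finger_gap: 0.27
```

```bash
python3 - <<'E'
from h import *
L=leanfrom();head()
E
```

```text
t28.80 lean 0.207 r 0.0722 y 0.0009 | Ftan 2.9 Frad 2.7 Fy 4.0 gap 0.270
head px 308.24 212.30 area 49.5
```

Call:
drive_tool --motion '[0, -0.6, -0.1, -0.2, 0, 0, 22, 0, -1.2, -0.1, -0.4, 0, 0, 22]'

```text
t: 29.1
tcp_pos: [0.5871, -0.0403, 0.1218]
tool_rot: [0.65, 0.759, -0.023, -0.02]
force: [2.8, 5.0, 1.1]
finger_gap: 0.271
```

```bash
python3 - <<'E'
from h import *
L=leanfrom();head()
E
```

```text
t29.10 lean 0.195 r 0.0722 y 0.0008 | Ftan 3.3 Frad 1.7 Fy 4.5 gap 0.271
head px 308.18 212.22 area 49.6
```

Call:
drive_tool --motion '[0, -0.6, 0, -0.2, 0, 0, 22, 0, -1.2, 0, -0.4, 0, 0, 22]'

```text
t: 29.4
tcp_pos: [0.5866, -0.0403, 0.1219]
tool_rot: [0.65, 0.759, -0.02, -0.017]
force: [4.8, 4.9, 1.4]
finger_gap: 0.27
```

```bash
python3 - <<'E'
from h import *
L=leanfrom();head();leanfrom()
E
```

```text
t29.40 lean 0.187 r 0.0721 y 0.0009 | Ftan 5.1 Frad 2.4 Fy 4.1 gap 0.270
head px 308.15 212.19 area 49.4
t29.45 lean 0.185 r 0.0721 y 0.0008 | Ftan 4.3 Frad 1.5 Fy 4.9 gap 0.267
```

Call:
drive_tool --motion '[0, -0.6, 0, -0.2, 0, 0, 22, 0, -1.2, 0, -0.4, 0, 0, 22]'

```text
t: 29.7
tcp_pos: [0.5861, -0.0404, 0.122]
tool_rot: [0.651, 0.759, -0.016, -0.014]
force: [3.8, 4.7, 1.0]
finger_gap: 0.273
```

```bash
python3 - <<'E'
from h import *
L=leanfrom();head();leanfrom()
E
```

```text
t29.70 lean 0.180 r 0.0721 y 0.0008 | Ftan 4.2 Frad 1.8 Fy 4.0 gap 0.273
head px 308.10 212.23 area 49.9
t29.75 lean 0.178 r 0.0721 y 0.0008 | Ftan 4.2 Frad 1.7 Fy 4.7 gap 0.270
```

Call:
drive_tool --motion '[0, -0.8, 0, 0, 0, 0, 22, 0, -1.5, 0, 0, 0, 0, 22, 0, -2, 0, 0, 0, 0, 22]'

```text
t: 30.12
tcp_pos: [0.5853, -0.0406, 0.1221]
tool_rot: [0.651, 0.759, -0.016, -0.013]
force: [4.2, 6.5, -0.1]
finger_gap: 0.272
```

```bash
python3 - <<'E'
from h import *
L=leanfrom();head();leanfrom()
grab("side",[.55,.02,.13],"side12",45,40,8)
E
```

```text
t30.12 lean 0.167 r 0.0721 y 0.0008 | Ftan 5.1 Frad 0.7 Fy 5.7 gap 0.272
head px 308.00 212.20 area 50.3
t30.18 lean 0.167 r 0.0721 y 0.0008 | Ftan 4.9 Frad 1.5 Fy 4.6 gap 0.272
side12 origin 273 177
```

View pics/side12.png

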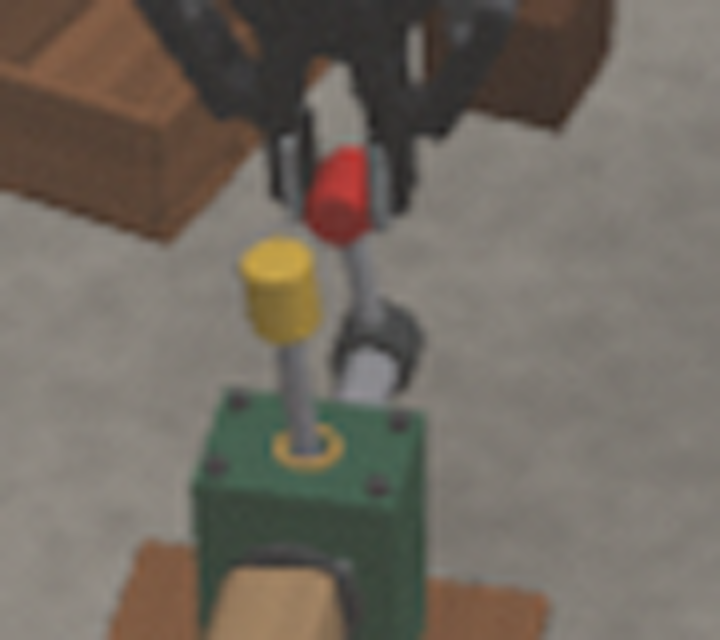

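```bash
cat >> h.py <<'E'
def knob():
    c=manip.snapshot("side")["color"].astype(float);x0,y0=290,180
    w=c[y0:y0+50,x0:x0+60];y=np.clip(w[...,0]-1.6*np.maximum(w[...,1],w[...,2])-10,0,40)
    ys,xs=np.mgrid[0:w.shape[0],0:w.shape[1]]
    q=((xs*y).sum()/y.sum()+x0,(ys*y).sum()/y.sum()+y0)
    print("knob px %.2f %.2f"%q,"area %.1f"%(y.sum()/40),"lean cam",fitlean(q)); 
E
python3 - <<'E'
from h import *
knob();leanfrom()
E
```

```text
knob px 315.24 200.59 area 56.5 lean cam (np.float64(0.18192615712604943), array([0.01, 0.61]))
t30.27 lean 0.167 r 0.0721 y 0.0008 | Ftan 4.2 Frad 1.3 Fy 5.1 gap 0.272
```

Call:
drive_tool --motion '[0, -0.8, 0, 0, 0, 0, 22, 0, -1.5, 0, 0, 0, 0, 22, 0, -2, 0, 0, 0, 0, 22]'

```text
t: 30.65
tcp_pos: [0.5847, -0.0407, 0.1222]
tool_rot: [0.651, 0.759, -0.014, -0.012]
force: [5.4, 5.4, 0.3]
finger_gap: 0.272
```

```bash
python3 - <<'E'
from h import *
L=leanfrom();head();knob();leanfrom()
E
```

```text
t30.65 lean 0.159 r 0.0721 y 0.0008 | Ftan 6.0 Frad 1.3 Fy 4.5 gap 0.272
head px 307.94 212.23 area 50.0
knob px 315.44 200.66 area 54.5 lean cam (np.float64(0.17363628604580095), array([0.01, 0.54]))
t30.75 lean 0.158 r 0.0721 y 0.0008 | Ftan 5.1 Frad 1.3 Fy 5.0 gap 0.265
```

Both stops show the same signs: rising force and less motion per step. They pair at about 0.565 and 0.187, so mid-play is about 0.375. I'll ease back there.

```bash
python3 - <<'E'
from h import *
steps([.25,.3,.375],[.05,.08,.12])
E
```

```text
L0.25 T0.05 t30.75 shift [0.2 6.4 1. ] turn [ 0.7  0.  -0.2] F [4.4 5.8 0.5] gap 0.265
L0.30 T0.08 t30.75 shift [0.2 9.7 1.8] turn [ 2.4  0.  -0.2] F [4.4 5.8 0.5] gap 0.265
L0.38 T0.12 t30.75 shift [ 0.3 14.5  3.4] turn [ 4.7  0.  -0.2] F [4.4 5.8 0.5] gap 0.265
```

Call:
drive_tool --motion '[0, 2, 0.2, 0.3, 0, 0, 22, 0, 4, 0.5, 0.6, 0, 0, 22, 0.2, 6.4, 1, 1, 0, 0, 22, 0.2, 8.5, 1.5, 2, 0, 0, 22, 0.2, 10.5, 2.1, 3, 0, 0, 22, 0.2, 12.5, 2.7, 4, 0, 0, 22, 0.2, 14.3, 3.3, 4.7, 0, 0, 22, 0.2, 14.7, 3.4, 4.7, 0, 0, 22]'

```text
t: 31.75
tcp_pos: [0.5987, -0.0383, 0.1185]
tool_rot: [0.65, 0.758, -0.046, -0.039]
force: [-0.7, 3.9, 5.5]
finger_gap: 0.273
```

```bash
python3 - <<'E'
from h import *
L=leanfrom();head();knob()
goal(grip(.376,.12),leverR(.12))
E
```

```text
t31.75 lean 0.372 r 0.0724 y 0.0010 | Ftan -2.0 Frad 5.1 Fy 3.9 gap 0.273
head px 312.12 212.15 area 50.2
knob px 310.12 201.09 area 51.1 lean cam (np.float64(0.3987463975080137), array([0.14, 0.66]))
t31.85 shift [-0.   0.3  0.2] turn [-0.1 -0.  -0.2] F [-0.2  3.9  4.5] gap 0.271
```

Call:
drive_tool --motion '[0, 0, 0, 0, 0, 0, 28, 0, 0, 0, 0, 0, 0, 36, 0, 0, 0, 0, 0, 0, 48, 0, 0, -10, 0, 0, 0, 50, 0, 0, -30, 0, 0, 0, 50, 0, 0, -60, 0, 0, 0, 50, 0, 0, -90, 0, 0, 0, 50, 0, 0, -100, 0, 0, 0, 50]'

```text
t: 32.85
tcp_pos: [0.6121, -0.0367, 0.2204]
tool_rot: [0.65, 0.758, -0.045, -0.037]
force: [-0.8, 0.8, -0.5]
finger_gap: 0.582
```

```bash
python3 - <<'E'
from h import *
head();knob()
print(G)
goal(np.array([G[0],G[1],.215]),rot(np.radians(9)));print(manip.sense()["q"])
grab("side",[.55,.02,.13],"side13",45,40,8)
E
```

```text
head px 312.29 212.21 area 49.6
knob px 311.01 200.70 area 63.8 lean cam (np.float64(0.3580496509947464), array([0.15, 0.88]))
[0.5575 0.0605 0.105 ]
t32.95 shift [104.1 -37.6   8.4] turn [-6.8  0.1 -0.2] F [ 0.5  0.8 -0. ] gap 0.587
[-0.2200384   0.57222907  1.38981194 -0.04643455  1.2896087  -0.35821153]
side13 origin 273 177
```

View pics/side13.png

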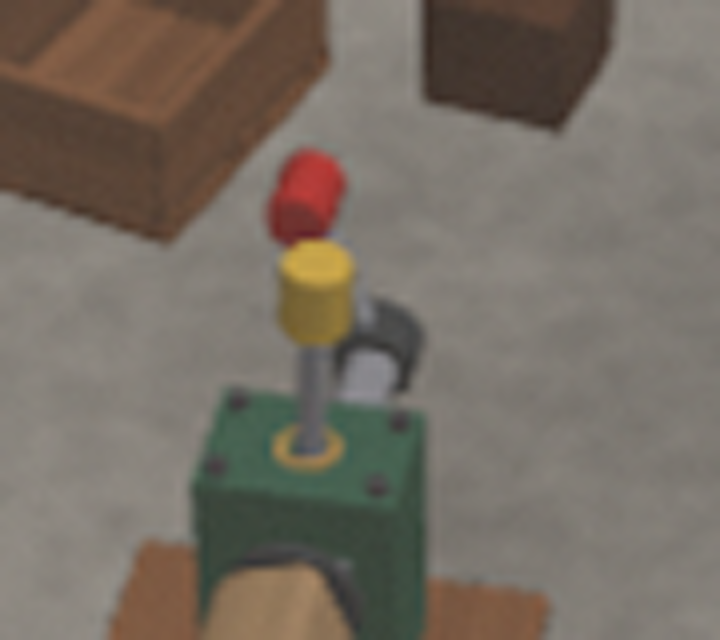

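The lever stays put with the knob at crop (308,195), and the pin head is at crop (317,290), caught and upright. I'll press next with shut fingers.

```bash
python3 - <<'E'
from h import *
b=np.array([311.07,232.57])-proj("side",G)[0]
print(proj("side",G+[0,0,.068])[0]+b, b)
q=np.array([312.29,212.21]);print(inv("side",q-b,.173), inv("side",q-b,.177))
E
```

```text
[310.30417865 213.24532496] [ 0.65661859 -0.34252518]
[0.55423927 0.05473484] [0.55229302 0.05913118]
```

The head leans about 4 mm towards the robot. I'll grip it high with the jaws along x to straighten it, then press it down while it's held.

Call:
drive_tool --motion '[15, -6, -10, -2, 0, 0, 50, 40, -15, -15, -4, 0, 0, 50, 70, -26, -12, -6.8, 0, 0, 50, 95, -35, -8, -6.8, 0, 0, 50, 104, -37.6, -6, -6.8, 0, 0, 50, 104, -37.6, -6, -6.8, 0, 0, 50]'

```text
t: 33.75
tcp_pos: [0.5578, 0.0614, 0.2281]
tool_rot: [0.65, 0.76, -0.001, -0.001]
force: [-0.8, 0.1, 0.6]
finger_gap: 0.586
```

```bash
python3 - <<'E'
from h import *
goal(np.array([G[0]-.002,G[1],.163]),rot(np.radians(9)))
grab("side",[.55,.02,.16],"side14",45,40,8)
E
```

```text
t33.75 shift [-0.5 -2.3 65.1] turn [-0.1  0.  -0.1] F [-0.8  0.1  0.6] gap 0.586
side14 origin 273 168
```

View pics/side14.png

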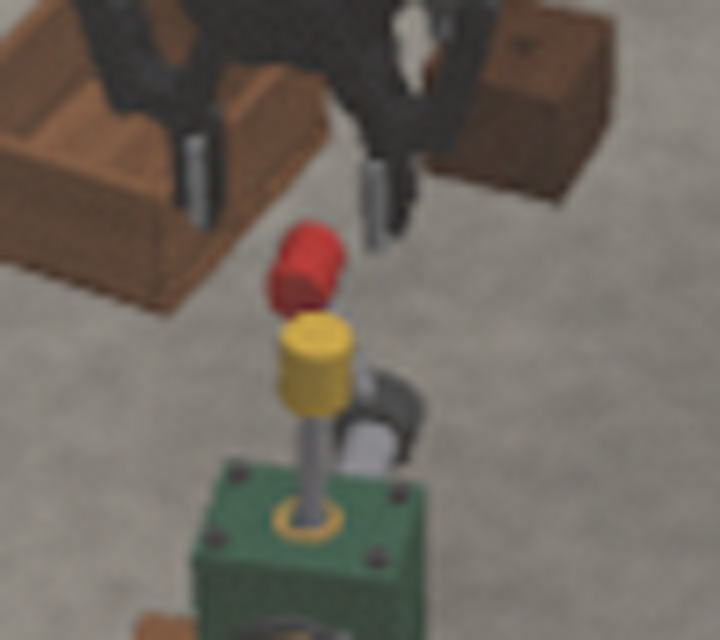

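Call:
drive_tool --motion '[-0.5, -4.5, 0, 0, 0, 0, 50, -0.5, -4.5, 20, 0, 0, 0, 50, -0.5, -4.5, 40, 0, 0, 0, 50, -0.5, -4.5, 55, 0, 0, 0, 50, -0.5, -4.5, 64, 0, 0, 0, 50, -0.5, -4.5, 65, 0, 0, 0, 50]'

```text
t: 34.55
tcp_pos: [0.5539, 0.0593, 0.1626]
tool_rot: [0.651, 0.759, -0.001, -0.001]
force: [-0.1, -0.3, -0.1]
finger_gap: 0.586
```

```bash
python3 - <<'E'
from h import *
goal(np.array([G[0],G[1],.163]),rot(np.radians(9)))
grab("side",[.55,.02,.16],"side15",45,40,8)
E
```

```text
t34.55 shift [ 0.7  3.7 -0.4] turn [-0.2  0.  -0.2] F [-0.1 -0.3 -0.1] gap 0.586
side15 origin 273 168
```

View pics/side15.png

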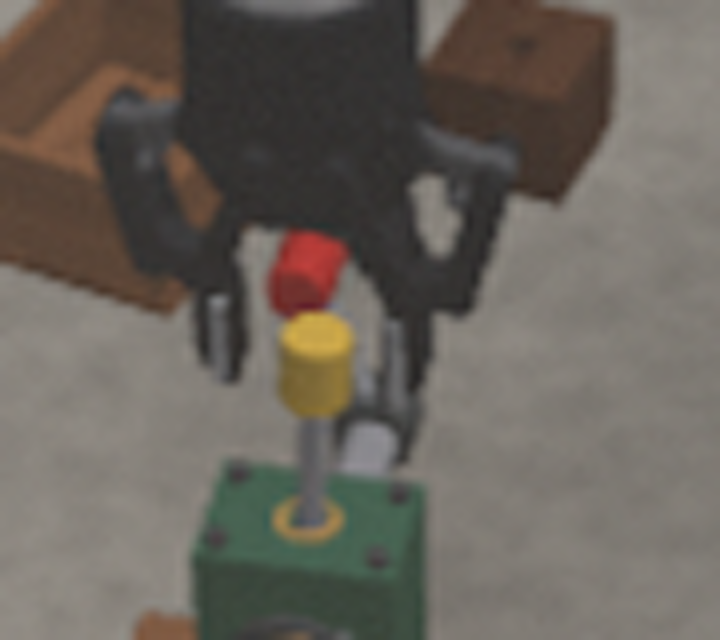

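Call:
drive_tool --motion '[0.7, 0, 0, 0, 0, 0, 42, 0.7, 1.2, 0, 0, 0, 0, 36, 0.7, 2.4, 0, 0, 0, 0, 30, 0.7, 3.7, 0, 0, 0, 0, 26, 0.7, 3.7, 0, 0, 0, 0, 24, 0.7, 3.7, 0, 0, 0, 0, 20, 0.7, 3.7, 0, 0, 0, 0, 20]' --force 40

```text
t: 35.48
tcp_pos: [0.5582, 0.0606, 0.1633]
tool_rot: [0.651, 0.759, -0.001, 0.0]
force: [0.8, 0.8, 1.1]
finger_gap: 0.261
```

```bash
python3 - <<'E'
from h import *
goal(np.array([G[0],G[1],.163]),rot(np.radians(9)));print(manip.sense()["tcp_pos"])
grab("side",[.55,.02,.16],"side16",45,40,8)
E
```

```text
t35.48 shift [ 0.  -0.7  0.3] turn [-0.1  0.1 -0.2] F [0.8 0.8 1.1] gap 0.261
[0.55820147 0.06056945 0.16327347]
side16 origin 273 168
```

View pics/side16.png

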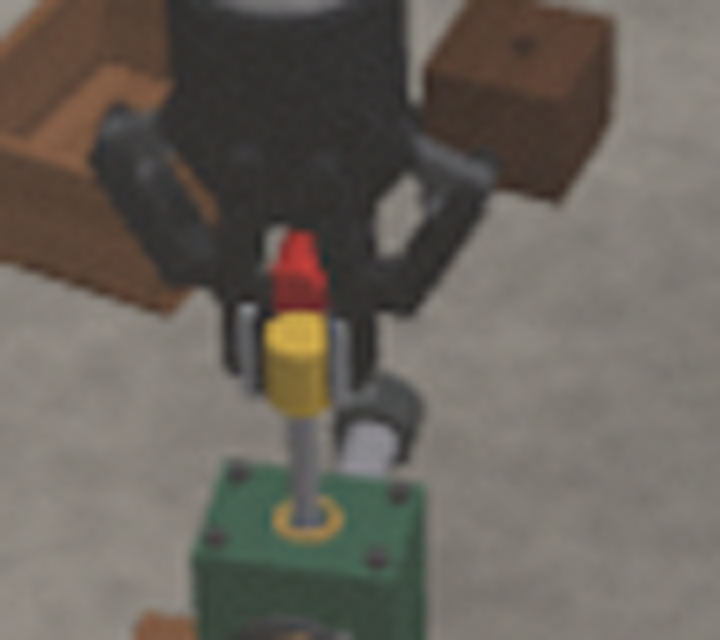

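The pin is upright now, with the head at crop (300,360) between the pads and almost no side force. I'll press gently.

Call:
drive_tool --motion '[0, -0.3, 0.7, 0, 0, 0, 20, 0, -0.3, 1.4, 0, 0, 0, 20]'

```text
t: 35.78
tcp_pos: [0.5582, 0.0605, 0.1623]
tool_rot: [0.651, 0.759, -0.0, 0.001]
force: [1.1, 0.2, 4.6]
finger_gap: 0.261
```

Call:
drive_tool --motion '[0, 0, 1, 0, 0, 0, 20, 0, 0, 1.8, 0, 0, 0, 20]'

```text
t: 36.02
tcp_pos: [0.5582, 0.0605, 0.1605]
tool_rot: [0.651, 0.759, -0.0, 0.001]
force: [-0.2, 0.5, 4.4]
finger_gap: 0.267
```

Call:
drive_tool --motion '[0, 0, 1, 0, 0, 0, 20, 0, 0, 2, 0, 0, 0, 20]'

```text
t: 36.28
tcp_pos: [0.5582, 0.0605, 0.1584]
tool_rot: [0.651, 0.759, -0.0, 0.0]
force: [0.2, -0.2, 4.6]
finger_gap: 0.266
```

Call:
drive_tool --motion '[0, 0, 1, 0, 0, 0, 20, 0, 0, 2, 0, 0, 0, 20]'

```text
t: 36.52
tcp_pos: [0.5582, 0.0605, 0.1563]
tool_rot: [0.651, 0.759, -0.0, 0.0]
force: [-0.1, 0.3, 4.0]
finger_gap: 0.263
```

```bash
python3 - <<'E'
from h import *
goal(np.array([G[0],G[1],.163]),rot(np.radians(9)));print(manip.sense()["tcp_pos"])
grab("side",[.55,.02,.16],"side17",45,40,8)
E
```

```text
t36.52 shift [ 0.1 -0.7 -6.7] turn [-0.   0.1 -0.2] F [-0.1  0.3  4. ] gap 0.263
[0.55816976 0.06049823 0.15629964]
side17 origin 273 168
```

View pics/side17.png

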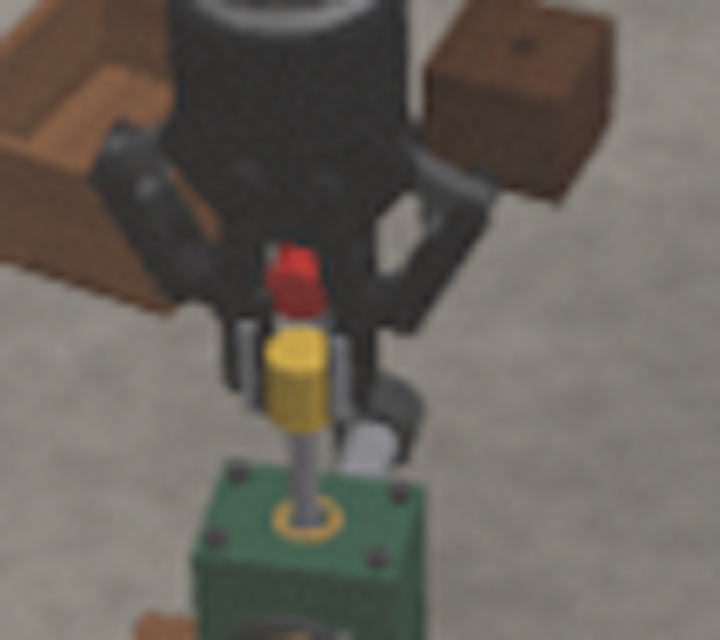

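The pin is going in smoothly with the head about 6.5 mm lower and about 4.5 N. I'll continue.

Call:
drive_tool --motion '[0, 0, 1.3, 0, 0, 0, 20, 0, 0, 2.6, 0, 0, 0, 20, 0, 0, 3.9, 0, 0, 0, 20, 0, 0, 5.2, 0, 0, 0, 20]'

```text
t: 37.08
tcp_pos: [0.5582, 0.0605, 0.1509]
tool_rot: [0.651, 0.759, -0.0, 0.0]
force: [-0.3, -0.3, 3.5]
finger_gap: 0.267
```

Call:
drive_tool --motion '[0, 0, 1.3, 0, 0, 0, 20, 0, 0, 2.6, 0, 0, 0, 20, 0, 0, 3.9, 0, 0, 0, 20, 0, 0, 5.2, 0, 0, 0, 20]'

```text
t: 37.58
tcp_pos: [0.5582, 0.0605, 0.1456]
tool_rot: [0.651, 0.759, -0.0, 0.0]
force: [-0.1, 0.5, 3.7]
finger_gap: 0.265
```

Call:
drive_tool --motion '[0, 0, 1.3, 0, 0, 0, 20, 0, 0, 2.6, 0, 0, 0, 20, 0, 0, 3.9, 0, 0, 0, 20, 0, 0, 5.2, 0, 0, 0, 20]'

```text
t: 38.08
tcp_pos: [0.5582, 0.0605, 0.1403]
tool_rot: [0.651, 0.759, -0.0, 0.0]
force: [-0.1, 0.4, 4.5]
finger_gap: 0.264
```

Call:
drive_tool --motion '[0, 0, 1.3, 0, 0, 0, 20, 0, 0, 2.6, 0, 0, 0, 20, 0, 0, 3.9, 0, 0, 0, 20, 0, 0, 5.2, 0, 0, 0, 20]'

```text
t: 38.58
tcp_pos: [0.5581, 0.0605, 0.135]
tool_rot: [0.651, 0.759, -0.0, 0.0]
force: [-0.7, 0.2, 3.7]
finger_gap: 0.266
```

Call:
drive_tool --motion '[0, 0, 1.3, 0, 0, 0, 20, 0, 0, 2.6, 0, 0, 0, 20, 0, 0, 3.9, 0, 0, 0, 20, 0, 0, 5.2, 0, 0, 0, 20]'

```text
t: 39.08
tcp_pos: [0.5581, 0.0605, 0.1297]
tool_rot: [0.651, 0.759, -0.0, 0.0]
force: [0.4, 1.4, 3.8]
finger_gap: 0.268
```

Call:
drive_tool --motion '[0, 0, 1.3, 0, 0, 0, 20, 0, 0, 2.6, 0, 0, 0, 20, 0, 0, 3.9, 0, 0, 0, 20, 0, 0, 5.2, 0, 0, 0, 20]'

```text
t: 39.58
tcp_pos: [0.5581, 0.0604, 0.1244]
tool_rot: [0.651, 0.759, -0.0, 0.0]
force: [0.1, -0.3, 3.0]
finger_gap: 0.265
```

Call:
drive_tool --motion '[0, 0, 1.3, 0, 0, 0, 20, 0, 0, 2.6, 0, 0, 0, 20, 0, 0, 3.9, 0, 0, 0, 20, 0, 0, 5.2, 0, 0, 0, 20]'

```text
t: 40.08
tcp_pos: [0.5581, 0.0605, 0.1192]
tool_rot: [0.651, 0.759, -0.0, 0.0]
force: [-0.6, -0.4, 3.5]
finger_gap: 0.26
```

```bash
python3 - <<'E'
from h import *
goal(np.array([G[0],G[1],.163]),rot(np.radians(9)));print(manip.sense()["tcp_pos"])
grab("side",[.55,.02,.13],"side18",45,40,8)
E
```

```text
t40.08 shift [  0.1  -0.6 -43.8] turn [-0.   0.1 -0.2] F [-0.6 -0.4  3.5] gap 0.26
[0.55808565 0.06047096 0.11917119]
side18 origin 273 177
```

View pics/side18.png

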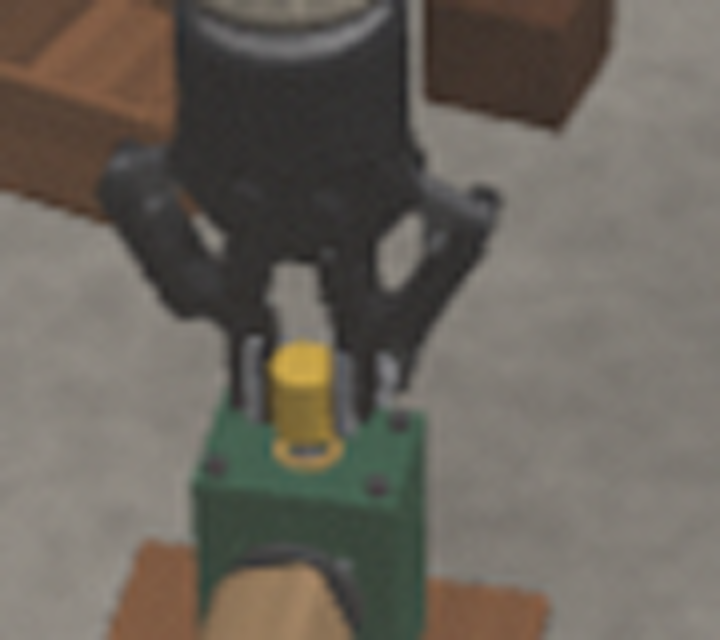

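Call:
drive_tool --motion '[0, 0, 1.2, 0, 0, 0, 20, 0, 0, 2.4, 0, 0, 0, 20, 0, 0, 3.6, 0, 0, 0, 20, 0, 0, 4.8, 0, 0, 0, 20]'

```text
t: 40.62
tcp_pos: [0.5581, 0.0604, 0.1141]
tool_rot: [0.651, 0.759, -0.0, 0.0]
force: [0.8, 0.7, 3.9]
finger_gap: 0.261
```

Call:
drive_tool --motion '[0, 0, 1, 0, 0, 0, 20, 0, 0, 2, 0, 0, 0, 20]'

```text
t: 40.88
tcp_pos: [0.5581, 0.0605, 0.1121]
tool_rot: [0.651, 0.759, -0.0, 0.0]
force: [-0.4, 0.4, 4.0]
finger_gap: 0.266
```

Call:
drive_tool --motion '[0, 0, 0.8, 0, 0, 0, 20, 0, 0, 1.5, 0, 0, 0, 20]'

```text
t: 41.12
tcp_pos: [0.5581, 0.0604, 0.1105]
tool_rot: [0.651, 0.759, -0.001, 0.0]
force: [-0.1, -0.1, 3.7]
finger_gap: 0.26
```

Call:
drive_tool --motion '[0, 0, 0.5, 0, 0, 0, 20, 0, 0, 1, 0, 0, 0, 20]'

```text
t: 41.38
tcp_pos: [0.5581, 0.0604, 0.1095]
tool_rot: [0.651, 0.759, -0.001, 0.0]
force: [0.5, 0.1, 7.1]
finger_gap: 0.264
```

Call:
drive_tool --motion '[0, 0, 0.5, 0, 0, 0, 20, 0, 0, 0.9, 0, 0, 0, 20]'

```text
t: 41.62
tcp_pos: [0.5581, 0.0605, 0.1095]
tool_rot: [0.651, 0.759, -0.0, 0.0]
force: [-1.9, 0.5, 10.6]
finger_gap: 0.262
```

It's seated: motion stopped at TCP z 0.1095 against a predicted 0.109. I'll release and check.

Call:
drive_tool --motion '[0, 0, -0.2, 0, 0, 0, 24, 0, 0, -0.5, 0, 0, 0, 34, 0, 0, -1, 0, 0, 0, 48, 0, 0, -2, 0, 0, 0, 50, 0, 0, -20, 0, 0, 0, 50, 0, 0, -50, 0, 0, 0, 50, 0, 0, -90, 0, 0, 0, 50, 0, 0, -100, 0, 0, 0, 50]'

```text
t: 42.62
tcp_pos: [0.5597, 0.0605, 0.2119]
tool_rot: [0.651, 0.759, 0.001, 0.003]
force: [-0.1, 0.4, -2.0]
finger_gap: 0.583
```

```bash
python3 - <<'E'
from h import *
grab("side",[.55,.02,.13],"side19",45,40,8);knob()
b=np.array([311.07,232.57])-proj("side",G)[0];print("home top px",proj("side",G+[0,0,.028])[0]+b)
E
```

```text
side19 origin 273 177
knob px 310.98 200.81 area 65.5 lean cam (np.float64(0.36018934076180903), array([0.14, 0.78]))
home top px [310.75944832 224.74080819]
```

View pics/side19.png

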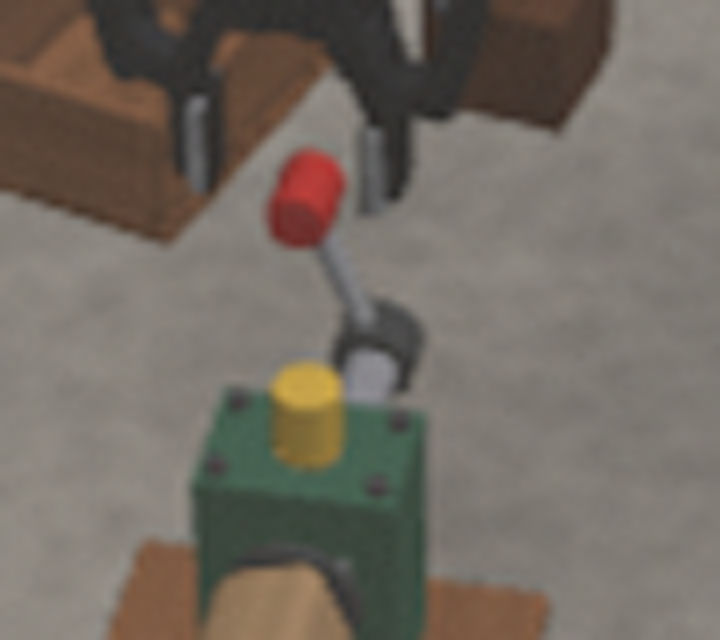

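The head's top face is at crop (308,384) and the home prediction is (306,386), so it looks home. I'll check once with a light press from above using shut fingers.

Call:
drive_tool --motion '[0, -1.5, 0, 0, 0, 0, 10, 0, -1.5, 10, 0, 0, 0, 0, 0, -1.5, 25, 0, 0, 0, 0, 0, -1.5, 40, 0, 0, 0, 0, 0, -1.5, 55, 0, 0, 0, 0, 0, -1.5, 67, 0, 0, 0, 0, 0, -1.5, 73, 0, 0, 0, 0, 0, -1.5, 74, 0, 0, 0, 0]'

```text
t: 43.72
tcp_pos: [0.5572, 0.0602, 0.1359]
tool_rot: [0.651, 0.759, -0.0, 0.001]
force: [-0.1, -0.4, -0.2]
finger_gap: -0.0
```

Call:
drive_tool --motion '[0, 0, 1, 0, 0, 0, 0, 0, 0, 2, 0, 0, 0, 0]'

```text
t: 43.98
tcp_pos: [0.5575, 0.0602, 0.1344]
tool_rot: [0.651, 0.759, 0.0, 0.002]
force: [0.2, -0.9, 1.1]
finger_gap: 0.004
```

Call:
drive_tool --motion '[0, 0, 1, 0, 0, 0, 0, 0, 0, 2, 0, 0, 0, 0]'

```text
t: 44.22
tcp_pos: [0.5578, 0.0602, 0.1331]
tool_rot: [0.651, 0.759, 0.001, 0.002]
force: [-2.7, -0.0, 8.9]
finger_gap: -0.001
```

Contact came at z 0.1331 with 8.9 N and the home height is 0.133, so the pin is fully home. I'll retreat now.

Call:
drive_tool --motion '[0, 0, -5, 0, 0, 0, 0, 0, 0, -25, 0, 0, 0, 0, 0, 0, -55, 0, 0, 0, 0, 0, 0, -90, 0, 0, 0, 0, 0, 0, -120, 0, 0, 0, 0, 0, 0, -120, 0, 0, 0, 0]'

```text
t: 44.98
tcp_pos: [0.5591, 0.0603, 0.2558]
tool_rot: [0.651, 0.759, 0.002, 0.005]
force: [0.4, 0.0, -0.6]
finger_gap: 0.001
```

```bash
python3 - <<'E'
from h import *
grab("side",[.55,.02,.13],"side20",80,60,5);knob();print(manip.sense()["tcp_pos"],manip.sense()["force"])
E
```

```text
side20 origin 238 157
knob px 310.99 200.81 area 65.3 lean cam (np.float64(0.3598606756544652), array([0.14, 0.78]))
[0.55689118 0.06044492 0.25272118] [ 0.50846238  0.2784655  -0.58517776]
```

View pics/side20.png

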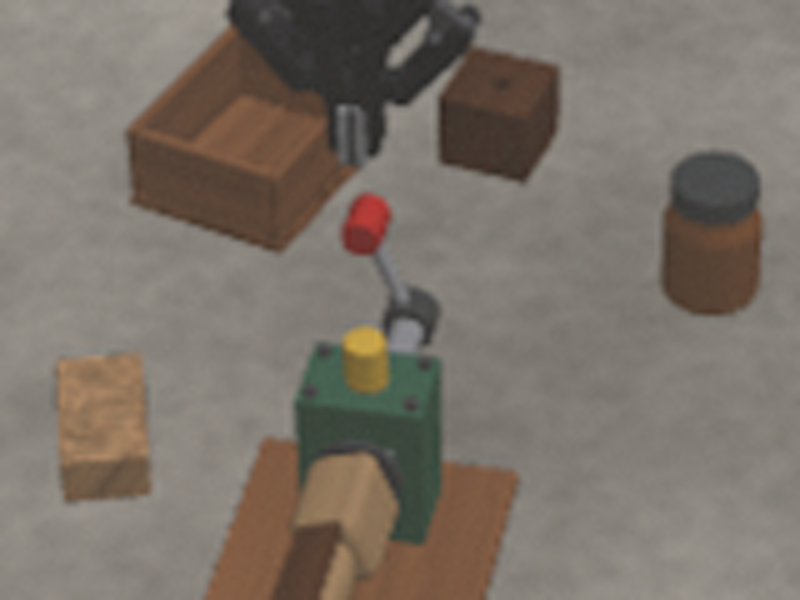

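The pin head sits on the headstock at crop (366,360) and the lever is unmoved. The jar, box and cork block are where they were, and the gripper is clear above.

```bash
python3 -c "
from station import manip
print(manip.sign_off())"
```

```text
the job is handed in; nothing more can be done
None
```

The pin is locked fully home in the headstock, and I handed the job in at about 45 s with the gripper clear of everything.

- **Pin and lever:** I set the pin in the guide hole so it rested on the shaft, then swung the lever slowly away from the robot. The pin dropped about 4 mm at a lean of about 0.3 rad, seen as a 1.2 px drop of its head in the camera.
- **Middle of the play:** I touched both stops gently, at about 5–6 N. They read about 0.57 and 0.18 rad, and I left the lever at 0.37 rad. The stops felt slightly soft, so the middle is good to perhaps ±0.02 rad.
- **Pressing home:** The pin went down in small steps at about 4 N on the wrist sensor, without jamming. That is lower than the 6–16 N you gave. It seated at about 10 N.

**Last checks:**
- A light press from above met the head at z = 0.133 m, exactly the fully home height.
- The head's position in the picture matched the home prediction.
- The lever hadn't moved since I released it. The camera put its lean at 0.36 rad, against 0.37 from the gripper.
- The jar, parts box and sanding block looked unmoved. I didn't check the steel rule again.

**What went wrong:** my first, steeper approach to the lever was out of the wrist's range and ended about 33 mm off target. It touched nothing, and I backed out and used a shallower tilt.

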